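# Stow the sample pots for the drive: load the tray, slide it into the dock, clamp it

### The job

The cabin is about to be moved. Stand every clear sample pot upright in the blue tray, one to a pocket; then slide the loaded tray along the table, without ever lifting it, through the gap between the nearer yellow carton and the little tin, stopping short of the petri dish, and into the transport dock until it sits square against the back stop; then turn all three red clamp knobs clockwise to their end stops. Nothing, neither tray nor robot, may touch the carton, the tin, the petri dish or the beaker.

Things in the scene. Friction and masses are not known exactly. Their poses are not given: they have to be found in the camera images.
- tray: blue open tray standing on the table, 72 mm (x) by 178 mm (y) outside, walls 4 mm thick and 30 mm high, floor 4 mm; two cross walls 26 mm high divide it into three pockets in a row along y, each 64 mm (x) by 54 mm (y), centres at y = -0.057, 0 and +0.057; about 0.25 kg; origin at the centre of its underside
- pot_1: clear plastic sample pot with a frosted cap, standing upright on the table: body 45 mm in diameter and 52 mm high, cap 38 mm in diameter above it, 67 mm high in all, about 70 g; origin at the centre of its underside, z up along its axis. May be absent (None)
- pot_2: clear plastic sample pot with a frosted cap, standing upright on the table: body 45 mm in diameter and 52 mm high, cap 38 mm in diameter above it, 67 mm high in all, about 70 g; origin at the centre of its underside, z up along its axis. May be absent (None)
- pot_3: clear plastic sample pot with a frosted cap, standing upright on the table: body 45 mm in diameter and 52 mm high, cap 38 mm in diameter above it, 67 mm high in all, about 70 g; origin at the centre of its underside, z up along its axis. May be absent (None)
- dock_home (a point): home of the tray in the transport dock: the tray's origin must come here, on the table, with the tray's x and y along this point's x and y; the back stop is then against the tray's +x side and the swing arms of the clamps pass 3 mm above its back wall
- dock: aluminium transport dock fixed to the table; origin and axes as dock_home, open towards -x. Back stop face at x = +0.036, 22 mm high; side guides 22 mm high, inner faces at y = +-0.095 (6 mm beside the tray) from x = +0.047 to -0.012, then flaring to tips at x = -0.050, y = +-0.125. Three clamp knobs in a row behind the stop at x = +0.068, y = +0.066, 0 and -0.066
- clamp_1 (a joint): angle of the left (+y) captive clamp knob, rad: 0 = open (swing arm points back and to the right, between the dock's +x and -y), 2.36 = end stop (arm points to the dock's -x, over the tray's back wall). Grows as the knob is turned clockwise seen from above; about 0.05 N m of friction holds it where it is left
- clamp_1_grip (a point): middle of the red wing grip of the left (+y) clamp knob, on its vertical axis, 57 mm above the table. Wing 36 mm long, 12 mm thick, 24 mm high (12 mm above and below this point), in line with the swing arm. The point turns with the knob: its x axis runs along the wing, and the arm points to its -x; at the end stop these are the dock's x and -x
- clamp_2 (a joint): angle of the middle captive clamp knob, rad: 0 = open (swing arm points back and to the right, between the dock's +x and -y), 2.36 = end stop (arm points to the dock's -x, over the tray's back wall). Grows as the knob is turned clockwise seen from above; about 0.05 N m of friction holds it where it is left
- clamp_2_grip (a point): middle of the red wing grip of the middle clamp knob, on its vertical axis, 57 mm above the table. Wing 36 mm long, 12 mm thick, 24 mm high (12 mm above and below this point), in line with the swing arm. The point turns with the knob: its x axis runs along the wing, and the arm points to its -x; at the end stop these are the dock's x and -x
- clamp_3 (a joint): angle of the right (-y) captive clamp knob, rad: 0 = open (swing arm points back and to the right, between the dock's +x and -y), 2.36 = end stop (arm points to the dock's -x, over the tray's back wall). Grows as the knob is turned clockwise seen from above; about 0.05 N m of friction holds it where it is left
- clamp_3_grip (a point): middle of the red wing grip of the right (-y) clamp knob, on its vertical axis, 57 mm above the table. Wing 36 mm long, 12 mm thick, 24 mm high (12 mm above and below this point), in line with the swing arm. The point turns with the knob: its x axis runs along the wing, and the arm points to its -x; at the end stop these are the dock's x and -x
- carton: yellow carton of filter discs that stays where it is, 46 mm (its x, -22 to +23) by 150 mm (its y, -75 to +75) and 52 mm high; it stands with its long side pointing away from the robot, right of the dock, beside the way; origin at the centre of its underside
- tin: small round tin with a pale grey lid and a partly orange label that stays where it is, 38 mm in diameter, 27 mm high, at the front edge of the table; the tray passes between it and the carton; origin at the centre of its underside
- dish: open clear petri dish with a wet filter drying in it that stays where it is, 68 mm in diameter, 12 mm high, left of the dock entrance; origin at the centre of its underside
- beaker: glass beaker that stays where it is, 94 mm wide at most, 124 mm high, to the right of the tray; origin at the centre of its underside
There are look-alikes about, which are no part of the job. Of the things shaped like the tray, the blue one is meant.

How it is judged:
By the outcome, as a careful person would: the job done as asked, in the order asked, and still so for the second after the job is handed in, with the robot touching nothing.
Of pot_1, pot_2, pot_3 only 2 to 3 are there at a start; the rules pass over those that are not, and their reading is None.
At some moment in a run one of pot_1, pot_2, pot_3 may be knocked a few centimetres aside while the robot is not near it.
It also fails if it takes over 208 s, if anything falls off the work surface, if the arm or the gripper's body presses on something with over 40 N, if the wrist force passes 120 N, or if a joint passes its speed limit or range.

### The arm

A 6-joint arm with a two-finger parallel gripper is mounted at the origin on a cart in front of the work surface, level with it; the furniture and walls round the work are solid. World frame = base frame: x ahead of the robot, y to its left, z up, the work surface at z = 0. Lengths are in m, angles in rad, forces in N, time in s.
With the tool pointing down it reaches from about 0.35 to 0.975 m from the base axis. Payload 4.9 kg.
Tool frame: the origin (TCP) lies at the very end of the fingers, on their centre line; the grasp point (between the pads) lies 19 mm behind it (ctrl.grip_point_offset is the distance from the TCP to the grasp point, in m); z points along the fingers, y is the line along which they close (so a half turn about z gives the same grasp; the last joint's range is limited). The gripper opens to 85 mm and grips with 20 to 120 N. Pads are 22 mm wide; open, the fingers measure 114 mm over their backs; the gripper's body (76 mm by 85 mm) begins 54 mm behind the grasp point. The pads swing forward as they close: fully open they stand 13 mm farther back than shut.
Start: joints at [-1.329, 0.053, 1.613, -0, 1.476, -0.119], TCP at [0.221, -0.585, 0.231] pointing down, gripper open.
Joint ranges: [-3.01, 3.01], [-1.01, 2.22], [0.06, 2.58], [-1.02, 4.17], [0.09, 2.62], [-3.14, 3.14]. Speed limits (rad/s): [2.57, 2.57, 3.14, 3.14, 3.14, 3.14].

### API

Orientations are given as a rotation vector (axis times angle).
In Python, from station import ctrl gives the robot as it stands.
- The arm moves only by the tool send_rows, never from a script. Its argument "rows" is a list of rows, each a list of 3 entries, a list of its own where there are three numbers: the finger opening in cm, from 0 to 8.54, then the shift along the tool's x, y, z in cm, then the turn about the tool's z in degrees. A call has 1 to 10 rows; each row shifts and turns the commanded pose from where the row before left it, along the tool's axes as they then stand; what a row does not reach is not made up. A row lasts 1/8 s, in which the tool goes at most 62.5 mm and 10.7 degrees, less where a joint would pass 70% of its speed; a pose out of reach is approached as far as the arm can. A call with a gripper value outside its range is refused whole. The fingers move at their own pace and stop on an object; "newtons" is the grip in N (left out, the last holds). Time passes only in rows, so rows that do not move let the fingers close. It gives the time, the measured TCP pose, the force, the opening and the grip force at its end, in the units of the state.
- ctrl.get_obs(): the state, without advancing time (a new reading comes with each control period).
- ctrl.get_image(name): name is "scene" or "top"; returns a dict with "frame" (480x640x3 uint8, red, green, blue), "range_z" (480x640 float32, m along the optical axis (not along the pixel's ray), 0 where there is no reading), "fx", "fy", "cx", "cy" (pixels), "k1" (the pictures are not rectified: a ray, as slopes to the right and down, at radius r is drawn at 1 + k1 r^2 times it, then the intrinsics apply), "cam_to_world" (4x4, takes a point from camera to world coordinates). Camera axes: x right, y down, z forward; pixel columns grow to the right and rows downward; lengths in m; the calibration is good to about 2 mm. A picture is of the moment at which its call begins.
- ctrl.finish_job(): hands the job in; it is judged then, once.
The state is a dict: "t": time; "q": joint angles; "dq": joint speeds; "effort": joint torques, N m; "tool_pos": TCP position; "tool_rot": TCP orientation; "contact_force": force on the tool from outside, world axes, zero at the start; "wrist_torque": the same for the moment, N m; "opening": finger opening in m; "grip_force": force on a finger pad.
Only numpy, scipy, OpenCV 4.12 (cv2) and the standard library are available. Lean on these libraries where they do the work, as an engineer would, in place of code of your own. Each camera call takes 0.05 s, during which the arm holds its last target. There are 200 camera calls.

## Working session

There is one attempt and no reset: what is moved stays moved. The work goes in short steps, Python scripts to look and compute and a tool call to move; the robot and the scene stay as the last step left them, time stands still between calls to the robot, and variables do not carry over. Pictures are saved under pics/ and viewed, at most 14 in all, crops included, and the job is handed in when it is done.

Besides the shell and the picture viewer there is one more tool, called after "Emit:" as name(argument=value, ...), one argument or row to a line, values as JSON. send_rows: Moves the arm, as the interface text tells. Its arguments: {"type":"object","properties":{"rows":{"type":"array","items":{"type":"array"}},"newtons":{"type":"number"}},"required":["rows"]}

```bash
ls; mkdir -p pics
cat > h.py <<'E'
import numpy as np, cv2
from station import ctrl
def grab(n):
    d=ctrl.get_image(n); np.savez('%s.npz'%n,**d); return d
def load(n): return dict(np.load('%s.npz'%n))
def rays(d,u,v):
    p=np.stack([(np.atleast_1d(u)-d['cx'])/d['fx'],(np.atleast_1d(v)-d['cy'])/d['fy']],-1).astype(float)
    s=p.copy()
    for _ in range(10): s=p/(1+d['k1']*(s**2).sum(-1,keepdims=True))
    return np.c_[s,np.ones(len(s))]
def onplane(d,u,v,z):
    T=d['cam_to_world']; r=rays(d,u,v)@T[:3,:3].T; o=T[:3,3]
    return o+r*((z-o[2])/r[:,2])[:,None]
def cloud(d):
    v,u=np.mgrid[:480,:640]; r=rays(d,u.ravel(),v.ravel())*d['range_z'].ravel()[:,None]
    T=d['cam_to_world']; return (r@T[:3,:3].T+T[:3,3]).reshape(480,640,3)
def proj(d,P):
    T=d['cam_to_world']; c=(np.atleast_2d(P)-T[:3,3])@T[:3,:3]; s=c[:,:2]/c[:,2:]
    s=s*(1+d['k1']*(s**2).sum(-1,keepdims=True)); return s*[d['fx'],d['fy']]+[d['cx'],d['cy']]
def save(d,n,box=None,k=1):
    f=d['frame'][...,::-1]
    if box: x0,y0,x1,y1=box; f=f[y0:y1,x0:x1]
    cv2.imwrite('pics/%s.png'%n,cv2.resize(f,None,fx=k,fy=k,interpolation=cv2.INTER_CUBIC))
E
python3 - <<'E'
from h import *
for n in('scene','top'):
    d=grab(n); save(d,n+'0'); print(n,d['fx'],d['k1'],d['cam_to_world'].round(3).tolist())
print(ctrl.get_obs())
E
```

```text
pics
scene 588.6858734880535 0.031654169823591836 [[-0.545, -0.459, 0.702, -0.58], [-0.838, 0.32, -0.442, 0.75], [-0.022, -0.829, -0.559, 0.97], [0.0, 0.0, 0.0, 1.0]]
top 571.0018226884329 0.033548477482501164 [[0.191, -0.923, 0.334, 0.08], [-0.982, -0.181, 0.061, -0.061], [0.004, -0.34, -0.94, 1.437], [0.0, 0.0, 0.0, 1.0]]
{'t': 0.1, 'q': array([-1.32898220e+00,  5.33515258e-02,  1.61415335e+00,  3.12473934e-06,
        1.47602687e+00, -1.19026877e-01]), 'dq': array([-5.13699029e-05,  1.53019806e-04, -2.50830854e-03, -3.03992212e-04,
       -1.82382033e-04,  1.77752846e-04]), 'effort': array([ 6.10721713e-05, -3.94901133e+01, -3.71364319e+01, -1.06621492e-04,
        3.87253094e-03,  2.59578918e-06]), 'tool_pos': array([ 0.22051133, -0.58419846,  0.23015034]), 'tool_rot': array([-3.08869520e+00, -5.63389851e-01,  1.81894022e-04]), 'contact_force': array([-0.24706765,  0.57552285,  0.16552406]), 'wrist_torque': array([-0.06539928,  0.00120797, -0.01289084]), 'grip_force': 0.0, 'opening': 0.08512011271690875}
```

View pics/scene0.png

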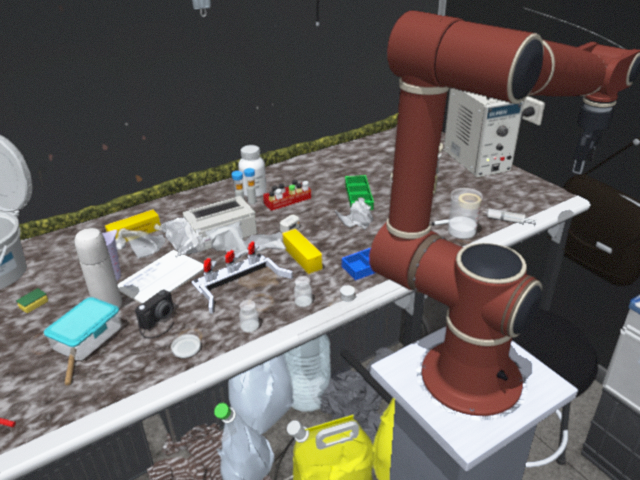

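View pics/top0.png

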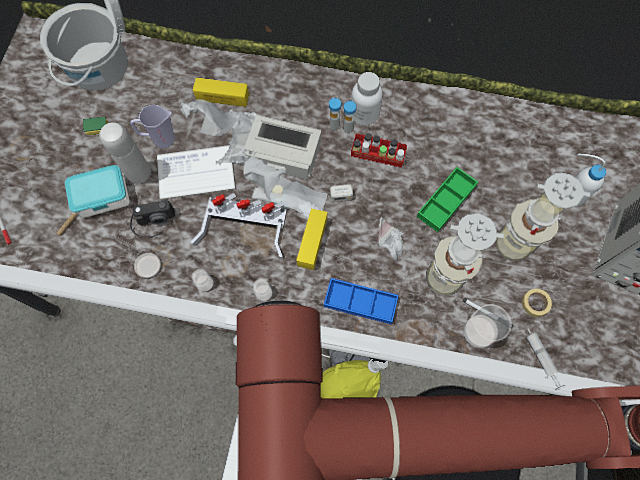

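The top view shows the blue tray at (361,300), the dock at (240,210) and the nearer carton at (312,239). The dish is at (147,265), and pot candidates are at (202,280) and (262,290). The scene view adds a low disc at (347,293), which is the tin candidate and is hidden by the arm in top. I'll enlarge crops to check these.

Run:
```python
from h import *
d=load('scene'); a=cv2.resize(d['frame'][215:345,150:400],None,fx=3.2,fy=3.2,interpolation=cv2.INTER_CUBIC)
cv2.imwrite('pics/c1.png',a[...,::-1])
t=load('top'); save(t,'c2',(120,180,420,330),2.6)
for n,u,v,z in (('scene',249,304,.067),('scene',303,279,.067),('scene',347,289,.027),('top',202,272,.067),('top',262,285,.067),('top',147,265,.012),('top',487,325,.0),('top',361,300,.03),('top',312,239,.052)):
    d=load(n); print(n,u,v,onplane(d,u,v,z).round(3), cloud(d)[v,u].round(3))
```

```text
scene 249 304 [[0.414 0.319 0.067]] [0.41  0.321 0.071]
scene 303 279 [[0.423 0.163 0.067]] [0.422 0.163 0.068]
scene 347 289 [[0.369 0.067 0.027]] [0.373 0.063 0.023]
top 202 272 [[0.428 0.316 0.067]] [0.427 0.316 0.068]
top 262 285 [[0.423 0.162 0.067]] [0.422 0.161 0.072]
top 147 265 [[0.433 0.476 0.012]] [0.432 0.475 0.015]
top 487 325 [[ 0.448 -0.411  0.   ]] [ 0.442 -0.406  0.022]
top 361 300 [[ 0.443 -0.086  0.03 ]] [ 0.45  -0.087 -0.001]
top 312 239 [[0.572 0.066 0.052]] [0.572 0.066 0.051]
```

View pics/c1.png

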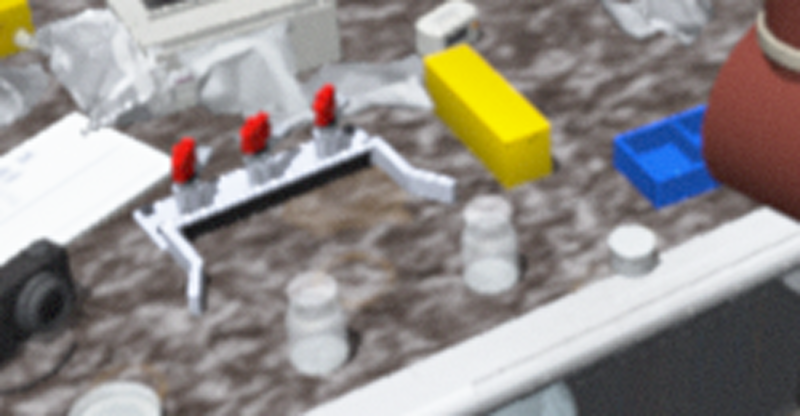

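View pics/c2.png

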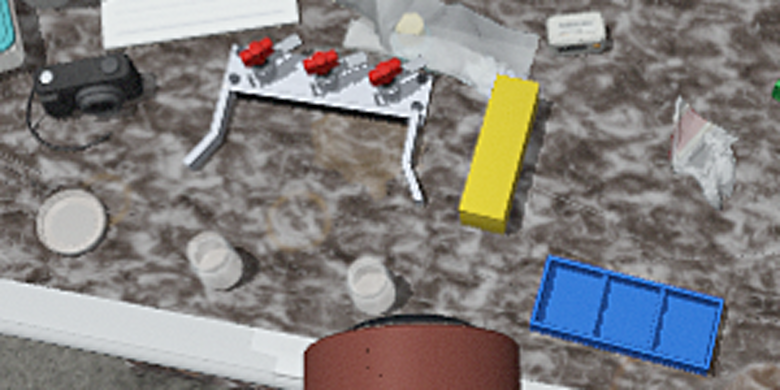

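Two pots are visible, at scene (249,318) and (303,292). Both are tall, with a narrower cap. The low disc at scene (347,293) is the tin. I'll look around the beaker for a third pot.

Run:
```python
from h import *
d=load('scene'); t=load('top')
a=cv2.resize(d['frame'][170:260,330:550],(800,327),interpolation=cv2.INTER_CUBIC)
b=cv2.resize(t['frame'][220:390,380:580],(320,272),interpolation=cv2.INTER_CUBIC)
c=np.zeros((600,800,3),np.uint8); c[:327]=a; c[327:599,:320]=b
c[327:,330:]=cv2.resize(t['frame'][230:350,140:344],(470,273),interpolation=cv2.INTER_CUBIC)
cv2.imwrite('pics/c3.png',c[...,::-1])
C=cloud(d)
for u,v in ((462,232),(462,222),(465,200),(510,217),(345,293)): print(u,v,C[v,u].round(3))
# tray
hsv=cv2.cvtColor(t['frame'],cv2.COLOR_RGB2HSV)
m=cv2.inRange(hsv,(105,120,60),(125,255,255)); n,l,s,ce=cv2.connectedComponentsWithStats(m)
i=1+np.argmax(s[1:,4]); print(s[i])
ys,xs=np.nonzero(l==i)
P=onplane(t,xs,ys,.03)[:,:2]; r=cv2.minAreaRect(P.astype(np.float32)*1000); print('tray',r)
m=cv2.inRange(hsv,(22,120,90),(34,255,255)); n,l,s,ce=cv2.connectedComponentsWithStats(m)
for i in range(1,n):
    if s[i,4]>200:
        ys,xs=np.nonzero(l==i); Cc=cloud(t)[ys,xs]; k=Cc[:,2]>.045
        r=cv2.minAreaRect(Cc[k][:,:2].astype(np.float32)*1000); print('yel',s[i],r, onplane(t,xs,ys,.052)[:,:2].min(0),onplane(t,xs,ys,.052)[:,:2].max(0))
m=cv2.inRange(hsv,(170,120,60),(180,255,255))|cv2.inRange(hsv,(0,150,60),(6,255,255)); n,l,s,ce=cv2.connectedComponentsWithStats(m)
for i in range(1,n):
    if s[i,4]>20:
        ys,xs=np.nonzero(l==i); print('red',s[i],ce[i].round(1),onplane(t,*ce[i],.069).round(3), np.median(cloud(t)[ys,xs],0).round(3), cv2.minAreaRect(onplane(t,xs,ys,.069)[:,:2].astype(np.float32)*1000))
```

```text
462 232 [ 0.396 -0.36   0.024]
462 222 [ 0.395 -0.353  0.062]
465 200 [ 0.453 -0.419  0.085]
510 217 [ 0.38  -0.543  0.018]
345 293 [0.361 0.078 0.024]
[ 324  278   74   47 2118]
tray ((441.10650634765625, -85.38162994384766), (178.10865783691406, 78.81310272216797), 86.18429565429688)
yel [ 192   78   57   29 1200] ((570.2020263671875, 161.44078063964844), (1066.203125, 147.911865234375), 32.352577209472656) [0.92045506 0.32829231] [0.99823552 0.49111174]
yel [ 296  209   31   61 1068] ((364.34332275390625, 28.216026306152344), (591.229736328125, 72.92012023925781), 10.470908164978027) [0.49186475 0.03968664] [0.65531062 0.09479648]
yel [ 321  360   60   39 1855] ((131.54751586914062, -71.80450439453125), (43.07830810546875, 95.36795806884766), 54.177433013916016) [ 0.18962967 -0.16338471] [ 0.29221454 -0.02720291]
red [351 134  56  33 605] [378.3 151. ] [[ 0.848 -0.061  0.069]] [ 0.874 -0.06   0.024] ((851.1803588867188, -60.59222412109375), (143.27984619140625, 71.23406982421875), 87.34779357910156)
red [212 194  13  11  89] [218.5 199.7] [[0.626 0.325 0.069]] [0.627 0.327 0.066] 
[... 513 characters left out ...]
97 -0.489  0.069]] [ 0.634 -0.445  0.209] ((696.6073608398438, -489.4919738769531), (8.255170822143555, 21.564170837402344), 42.00330352783203)
red [  3 230   8  14  56] [  6.3 236.5] [[0.424 0.822 0.069]] [0.439 0.859 0.01 ] ((423.64337158203125, 822.4158325195312), (40.860374450683594, 10.614828109741211), 38.965003967285156)
red [237 311   6  21  23] [237.7 320.3] [[0.326 0.199 0.069]] [0.216 0.082 0.683] ((324.9906921386719, 198.78961181640625), (49.828224182128906, 9.518096923828125), 0.03193292394280434)
red [239 415   1  27  27] [239. 428.] [[0.087 0.135 0.069]] [0.084 0.047 0.686] ((86.7943344116211, 135.46437072753906), (55.78153610229492, 0.0032815933227539062), 14.160201072692871)
```

View pics/c3.png

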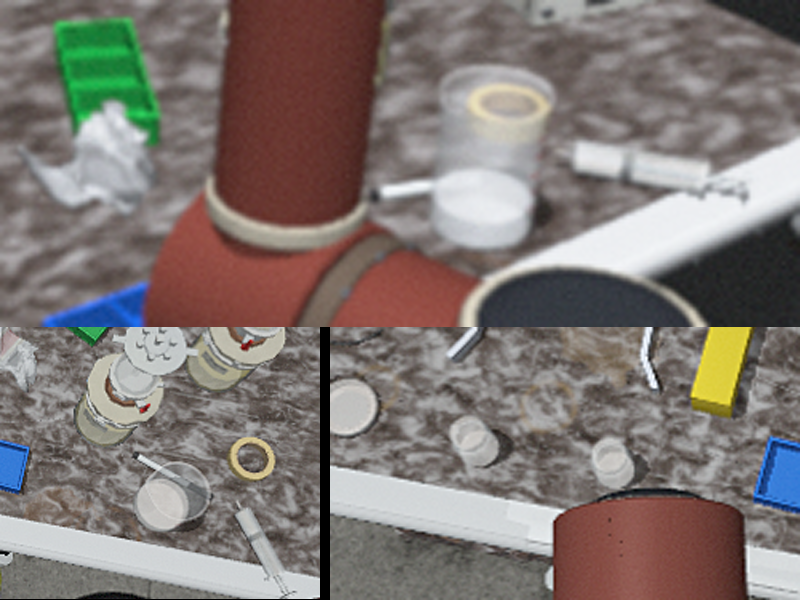

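The pale disc in the beaker at top (482,331) is its own contents, with a stir rod beside it. So there are only two pots: A at (0.423,0.162) and B at about (0.42,0.317). The blue tray at top (361,300) is the one meant, not the green one at (447,199). The nearer carton is at top (312,239). I'll put the pots in the end pockets and keep the middle pocket free for gripping the wall.

Emit:
send_rows(
  rows=[
    [8.5,[0,0,0],-9.9],
    [8.5,[0,0,0],-9.9],
    [8.5,[0,0,0],-9.9],
    [8.5,[0,0,0],-9.9],
    [8.5,[0,0,0],-9.9],
    [8.5,[0,0,0],-9.9],
    [8.5,[0,0,0],-10.0],
    [8.5,[0,0,0],0],
  ],
  newtons=30,
)

```text
t: 1.1
tool_pos: [0.2206, -0.5844, 0.2307]
tool_rot: [-2.222, -2.22, -0.001]
contact_force: [0.1, -0.1, -1.3]
opening: 0.0853
grip_force: 0.0
```

Emit:
send_rows(
  rows=[
    [8.5,[5.5,2,0],0],
    [8.5,[5.5,2,0],0],
    [8.5,[5.5,2,0],0],
    [8.5,[5.5,2,0],0],
    [8.5,[5.5,2,0],0],
    [8.5,[5.5,2,0],0],
    [8.5,[5.5,2,0],0],
    [8.5,[5.5,2,0],0],
    [8.5,[5.5,2,0],0],
    [8.5,[5.5,2,0],0],
  ],
)

```text
t: 2.35
tool_pos: [0.4202, -0.0326, 0.2314]
tool_rot: [2.223, 2.218, 0.001]
contact_force: [0.4, -1.1, 0.3]
opening: 0.0851
grip_force: 0.0
```

Emit:
send_rows(
  rows=[
    [8.5,[5,0,0],0],
    [8.5,[5,0,0],0],
    [8.5,[4.5,0,0],0],
    [8.5,[3,0,0],0],
    [8.5,[0,0,0],0],
  ],
)

```text
t: 2.98
tool_pos: [0.4193, 0.1419, 0.2311]
tool_rot: [-2.219, -2.224, 0.001]
contact_force: [-0.2, -0.3, 0.4]
opening: 0.0848
grip_force: 0.0
```

```bash
cat > pots.py <<'E'
from h import *
for n in('top','scene'):
    d=grab(n); C=cloud(d)
    m=((C[...,2]>.055)&(C[...,2]<.08)&(C[...,0]>.36)&(C[...,0]<.50)&(C[...,1]>-.2)&(C[...,1]<.42)).astype(np.uint8)
    k,l,s,c=cv2.connectedComponentsWithStats(m)
    for i in range(1,k):
        if s[i,4]>25:
            p=C[l==i]; q=onplane(d,*c[i],.067)[0]; lo,hi=np.percentile(p,3,axis=0),np.percentile(p,97,axis=0)
            print(n,s[i],c[i].round(1),'ray',q.round(4),'mid',((lo+hi)/2).round(4),'span',(hi-lo).round(3))
E
python3 pots.py
```

```text
top [193 269  12  16 155] [198.7 276.2] ray [0.4156 0.3211 0.067 ] mid [0.4162 0.3224 0.0659] span [0.033 0.026 0.011]
scene [295 276  15  14 167] [301.9 282. ] ray [0.4141 0.1714 0.067 ] mid [0.4183 0.1692 0.0636] span [0.035 0.033 0.014]
scene [239 300  17  14 188] [247.1 306.3] ray [0.4091 0.3262 0.067 ] mid [0.4138 0.3243 0.063 ] span [0.033 0.033 0.014]
```

Emit:
send_rows(
  rows=[
    [8.5,[2.5,0.1,0],0],
    [8.5,[0,0,5],0],
    [8.5,[0,0,5],0],
    [8.5,[0,0,4],0],
    [8.5,[0,0,3],0],
    [8.5,[0,0,2],0],
    [8.5,[0,0,1],0],
    [8.5,[0,0,0],0],
  ],
)

```text
t: 4.08
tool_pos: [0.4205, 0.1648, 0.031]
tool_rot: [-2.222, -2.221, 0.001]
contact_force: [0.2, -0.0, 0.2]
opening: 0.0852
grip_force: 0.0
```

Emit:
send_rows(
  rows=[
    [3,[0,0,0],0],
    [3,[0,0,0],0],
    [3,[0,0,0],0],
    [3,[0,0,0],0],
    [3,[0,0,0],0],
    [3,[0,0,0],0],
    [3,[0,0,0],0],
    [3,[0,0,0],0],
  ],
  newtons=25,
)

```text
t: 5.08
tool_pos: [0.4215, 0.1657, 0.0325]
tool_rot: [2.219, 2.222, 0.002]
contact_force: [-0.4, -0.2, 6.5]
opening: 0.044
grip_force: 25.9
```

Emit:
send_rows(
  rows=[
    [3,[0,0,-2],0],
    [3,[0,0,-4],0],
    [3,[0,0,-4],0],
    [3,[-4,0.3,0],0],
    [3,[-5,0.4,0],0],
    [3,[-5,0.4,0],0],
    [3,[-5,0.4,0],0],
    [3,[-5,0.4,0],0],
    [3,[-4,0,0],0],
    [3,[-2.8,0,0],0],
  ],
)

```text
t: 6.32
tool_pos: [0.4397, -0.1441, 0.1309]
tool_rot: [-2.221, -2.221, 0.0]
contact_force: [1.1, -0.9, -0.3]
opening: 0.044
grip_force: 25.8
```

Run:
```python
from h import *
o=ctrl.get_obs(); print(o['tool_pos'].round(4),o['opening'],o['grip_force'])
d=grab('scene'); t=grab('top')
a=cv2.resize(d['frame'][150:300,320:480],(600,560),interpolation=cv2.INTER_CUBIC)[:450]
b=cv2.resize(t['frame'][230:350,290:440],(560,448),interpolation=cv2.INTER_CUBIC)
c=np.zeros((450,800,3),np.uint8); c[:448,:400]=b[:,80:480]; c[:,400:]=a[:,:400]
cv2.imwrite('pics/p1.png',c[...,::-1])
```

```text
[ 0.4397 -0.1441  0.1309] 0.04398573679467972 25.81721395254135
```

View pics/p1.png

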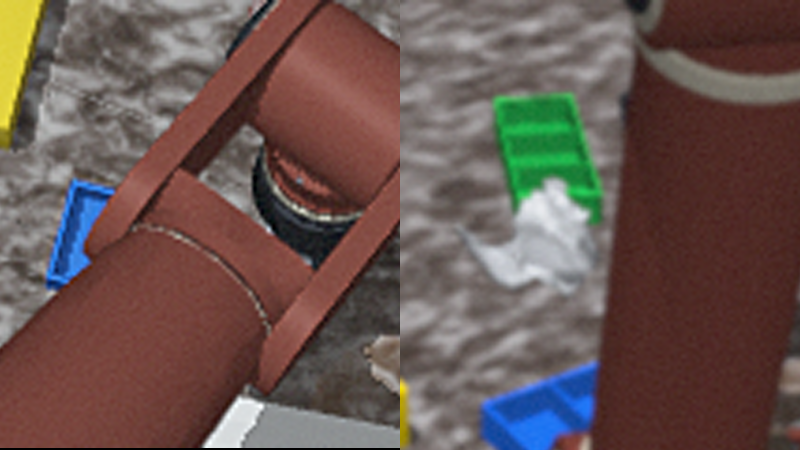

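The arm hides the pot in both views, so I'll lower it gently and watch the force.

Emit:
send_rows(
  rows=[
    [3,[0.1,0.1,3],0],
    [3,[0,0,2.5],0],
    [3,[0,0,1.3],0],
    [3,[0,0,0.5],0],
    [3,[0,0,0],0],
  ],
)

```text
t: 7.05
tool_pos: [0.4414, -0.1413, 0.0587]
tool_rot: [2.219, 2.223, 0.0]
contact_force: [0.8, -0.6, -0.1]
opening: 0.0441
grip_force: 25.8
```

Emit:
send_rows(
  rows=[
    [3,[0,0,0.5],0],
    [3,[0,0,0],0],
  ],
)

```text
t: 7.3
tool_pos: [0.4412, -0.1415, 0.0535]
tool_rot: [2.22, 2.223, 0.0]
contact_force: [0.0, -0.7, 0.0]
opening: 0.0442
grip_force: 25.8
```

No contact so far, so the pot is inside the walls. I'll lower it to the floor.

Emit:
send_rows(
  rows=[
    [3,[0,0,0.7],0],
    [3,[0,0,0.6],0],
    [3,[0,0,0.3],0],
    [3,[0,0,0],0],
  ],
)

```text
t: 7.8
tool_pos: [0.441, -0.1414, 0.037]
tool_rot: [-2.22, -2.222, 0.0]
contact_force: [-0.1, 0.6, -0.3]
opening: 0.044
grip_force: 25.8
```

Emit:
send_rows(
  rows=[
    [3,[0,0,0.2],0],
    [3,[0,0,0],0],
  ],
)

```text
t: 8.05
tool_pos: [0.4414, -0.1416, 0.0365]
tool_rot: [-2.22, -2.223, 0.0]
contact_force: [-3.3, 2.0, 6.4]
opening: 0.0438
grip_force: 26.3
```

Emit:
send_rows(
  rows=[
    [8.5,[0,0,0],0],
    [8.5,[0,0,0],0],
    [8.5,[0,0,0],0],
    [8.5,[0,0,0],0],
    [8.5,[0,0,0],0],
    [8.5,[0,0,-3],0],
    [8.5,[0,0,-5],0],
    [8.5,[0,0,-5],0],
    [8.5,[0,0,-4],0],
  ],
)

```text
t: 9.18
tool_pos: [0.4414, -0.1416, 0.2077]
tool_rot: [2.219, 2.221, 0.001]
contact_force: [-0.1, 0.5, -0.4]
opening: 0.085
grip_force: 0.0
```

Emit:
send_rows(
  rows=[
    [8.5,[5.5,0,0],0],
    [8.5,[5.5,0,0],0],
    [8.5,[5.5,0,0],0],
    [8.5,[5.5,0,0],0],
    [8.5,[4,0,0],0],
    [8.5,[0,0,0],0],
  ],
)

```text
t: 9.93
tool_pos: [0.4403, 0.1206, 0.2052]
tool_rot: [-2.215, -2.228, 0.0]
contact_force: [-1.0, -0.3, -0.7]
opening: 0.0851
grip_force: 0.0
```

```bash
python3 pots.py
python3 - <<'E'
from h import *
d=load('scene'); t=load('top')
a=cv2.resize(d['frame'][200:340,220:400],(771,600),interpolation=cv2.INTER_CUBIC)[:,:400]
b=cv2.resize(t['frame'][230:350,290:440],(750,600),interpolation=cv2.INTER_CUBIC)
c=np.zeros((600,800,3),np.uint8); c[:,:400]=b[:,150:550]; c[:,400:]=a
cv2.imwrite('pics/p2.png',c[...,::-1])
E
```

```text
top [193 269  16  16 195] [200.1 276.5] ray [0.4155 0.3176 0.067 ] mid [0.416  0.3183 0.0655] span [0.035 0.033 0.012]
top [377 293  16  17 200] [384.4 301. ] ray [ 0.4415 -0.1426  0.067 ] mid [ 0.4413 -0.1424  0.0691] span [0.034 0.033 0.014]
scene [386 232  14  13 143] [392.5 237.7] ray [ 0.4391 -0.136   0.067 ] mid [ 0.4403 -0.1368  0.0664] span [0.034 0.033 0.017]
scene [239 300  17  14 185] [247.1 306.2] ray [0.4096 0.3261 0.067 ] mid [0.414  0.3246 0.0632] span [0.035 0.034 0.014]
```

View pics/p2.png

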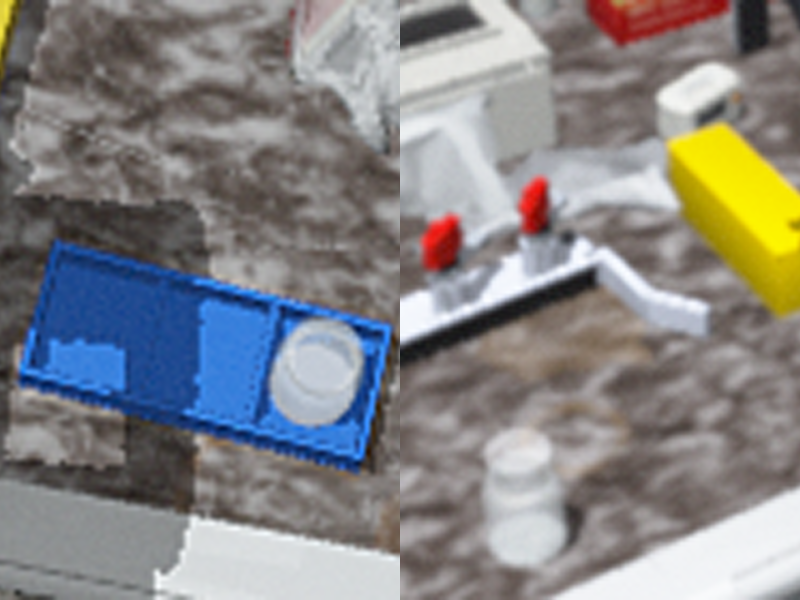

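Pot A stands in the right-hand pocket. Next is pot B at (0.416,0.319).

Emit:
send_rows(
  rows=[
    [8.5,[5,-0.6,0],0],
    [8.5,[5,-0.6,0],0],
    [8.5,[5,-0.6,0],0],
    [8.5,[4,-0.6,0],0],
    [8.5,[0.8,0,2],0],
    [8.5,[0,0,5],0],
    [8.5,[0,0,5],0],
    [8.5,[0,0,3.5],0],
    [8.5,[0,0,1.9],0],
    [8.5,[0,0,0],0],
  ],
)

```text
t: 11.28
tool_pos: [0.4159, 0.3149, 0.0297]
tool_rot: [-2.221, -2.221, 0.005]
contact_force: [-0.1, -0.7, -0.4]
opening: 0.0846
grip_force: 0.0
```

Emit:
send_rows(
  rows=[
    [3,[0,0,0],0],
    [3,[0,0,0],0],
    [3,[0,0,0],0],
    [3,[0,0,0],0],
    [3,[0,0,0],0],
    [3,[0,0,0],0],
    [3,[0,0,0],0],
    [3,[0,0,0],0],
  ],
  newtons=25,
)

```text
t: 12.28
tool_pos: [0.4177, 0.3172, 0.0332]
tool_rot: [2.219, 2.222, 0.004]
contact_force: [-1.1, -0.5, 7.3]
opening: 0.044
grip_force: 25.6
```

Emit:
send_rows(
  rows=[
    [3,[0,0,-3],0],
    [3,[0,0,-5],0],
    [3,[-3,0.3,-2],0],
    [3,[-5,0.4,0],0],
    [3,[-5.5,0.5,0],0],
    [3,[-5.5,0.5,0],0],
    [3,[-5.5,0.5,0],0],
    [3,[-5.5,0.5,0],0],
    [3,[-4,0.3,0],0],
    [3,[0,0,0],0],
  ],
)

```text
t: 13.52
tool_pos: [0.447, -0.0255, 0.1315]
tool_rot: [2.224, 2.218, 0.0]
contact_force: [-0.3, 0.6, -0.2]
opening: 0.0442
grip_force: 26.1
```

Emit:
send_rows(
  rows=[
    [3,[-0.3,0.1,3],0],
    [3,[0,0,2.5],0],
    [3,[0,0,1.3],0],
    [3,[0,0,0.5],0],
    [3,[0,0,0.5],0],
    [3,[0,0,0],0],
  ],
)

```text
t: 14.28
tool_pos: [0.4502, -0.0287, 0.0576]
tool_rot: [2.212, 2.221, -0.004]
contact_force: [-7.9, -8.7, 16.9]
opening: 0.0439
grip_force: 32.9
```

Contact at 17 N means the pot caught a wall. I'll back up and look.

Emit:
send_rows(
  rows=[
    [3,[0,0,-1],0],
    [3,[0,0,-2],0],
    [3,[0,0,0],0],
  ],
)

```text
t: 14.65
tool_pos: [0.4495, -0.0261, 0.0852]
tool_rot: [2.217, 2.221, 0.004]
contact_force: [-0.1, -0.2, -0.4]
opening: 0.0442
grip_force: 30.9
```

Run:
```python
from h import *
d=grab('scene'); t=grab('top')
print(ctrl.get_obs()['tool_pos'])
a=cv2.resize(d['frame'][190:300,310:440],(709,600),interpolation=cv2.INTER_CUBIC)[:,120:520]
b=cv2.resize(t['frame'][250:340,300:420],(800,600),interpolation=cv2.INTER_CUBIC)[:,100:500]
c=np.zeros((600,800,3),np.uint8); c[:,:400]=b; c[:,400:]=a
cv2.imwrite('pics/p3.png',c[...,::-1])
hsv=cv2.cvtColor(t['frame'],cv2.COLOR_RGB2HSV)
m=cv2.inRange(hsv,(105,120,40),(125,255,255)); n,l,s,ce=cv2.connectedComponentsWithStats(m)
for i in range(1,n):
    if s[i,4]>100: 
        ys,xs=np.nonzero(l==i); print(s[i],cv2.minAreaRect(onplane(t,xs,ys,.03)[:,:2].astype(np.float32)*1000))
```

```text
[ 0.44786154 -0.0259996   0.08310393]
[347 286  52  39 985] ((438.4952087402344, -116.83765411376953), (114.86135864257812, 78.09956359863281), 86.5247573852539)
```

View pics/p3.png

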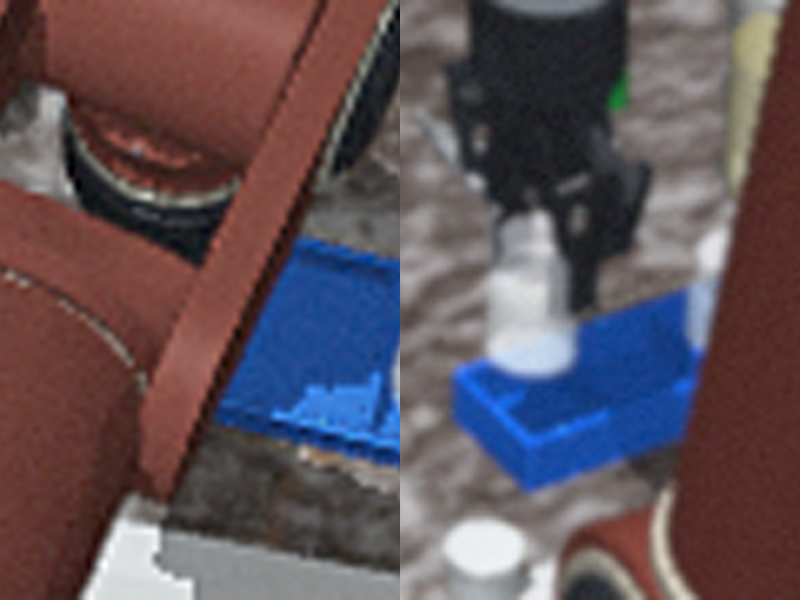

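Run:
```python
from h import *
d=load('scene')
f=lambda x,y:(310+(x-280)/5.4545,190+y/5.4545)
print('pot base',onplane(d,*f(533,355),.050), 'cap top',onplane(d,*f(523,215),.117))
print('corner +x+y',onplane(d,*f(455,370),.03),'corner -x+y',onplane(d,*f(530,437),.03))
c=np.array([.4445,-.085]);a=np.radians(-3.6);R=np.array([[np.cos(a),-np.sin(a)],[np.sin(a),np.cos(a)]])
for p in((.036,.089),(-.036,.089),(0,.057),(0,-.057)): print(p,c+R@p, proj(d,np.r_[c+R@p,.03]))
for dy in(-.004,0,.004): print(proj(d,[.4483,-.026+dy,.05]), (proj(d,[.4483,-.026+dy,.05])-[310,190])*5.4545+[280,0])
```

```text
pot base [[ 0.44863748 -0.02115422  0.05      ]] cap top [[ 0.4706446  -0.02999971  0.117     ]]
corner +x+y [[0.48280239 0.00156342 0.03      ]] corner -x+y [[0.41682705 0.00357621 0.03      ]]
(0.036, 0.089) [0.48601732 0.00156392] [[341.40471723 257.2659949 ]]
(-0.036, 0.089) [0.41415939 0.00608484] [[355.66286266 270.94661347]]
(0, 0.057) [ 0.44807906 -0.02811248] [[358.47516934 260.34793607]]
(0, -0.057) [ 0.44092094 -0.14188752] [[393.0675338  247.82415748]]
[[359.12238169 254.04880059]] [[547.93803094 349.35418284]]
[[357.9193552  254.54343301]] [[541.37612293 352.05215534]]
[[356.71366516 255.03917069]] [[534.79968664 354.75615651]]
```

Emit:
send_rows(
  rows=[
    [3,[-0.7,0,0],0],
    [3,[0,0,1.5],0],
    [3,[0,0,0.8],0],
    [3,[0,0,0.3],0],
    [3,[0,0,0],0],
  ],
)

```text
t: 15.38
tool_pos: [0.4476, -0.0334, 0.0568]
tool_rot: [-2.219, -2.222, 0.001]
contact_force: [0.3, -0.3, -0.7]
opening: 0.0441
grip_force: 30.9
```

Emit:
send_rows(
  rows=[
    [3,[0,0,0.5],0],
    [3,[0,0,0.5],0],
    [3,[0,0,0],0],
  ],
)

```text
t: 15.75
tool_pos: [0.4475, -0.0333, 0.0468]
tool_rot: [-2.219, -2.222, 0.001]
contact_force: [1.1, 0.7, -1.4]
opening: 0.0443
grip_force: 30.9
```

Emit:
send_rows(
  rows=[
    [3,[0,0,0.5],0],
    [3,[0,0,0.2],0],
    [3,[0,0,0],0],
  ],
)

```text
t: 16.12
tool_pos: [0.4477, -0.0334, 0.04]
tool_rot: [-2.22, -2.222, 0.0]
contact_force: [-0.2, 0.2, -0.4]
opening: 0.044
grip_force: 30.9
```

Emit:
send_rows(
  rows=[
    [3,[0,0,0.3],0],
    [3,[0,0,0.1],0],
    [3,[0,0,0],0],
  ],
)

```text
t: 16.5
tool_pos: [0.4483, -0.0334, 0.0369]
tool_rot: [2.22, 2.223, 0.001]
contact_force: [-1.6, 1.2, 5.1]
opening: 0.044
grip_force: 31.3
```

Emit:
send_rows(
  rows=[
    [8.5,[0,0,0],0],
    [8.5,[0,0,0],0],
    [8.5,[0,0,0],0],
    [8.5,[0,0,0],0],
    [8.5,[0,0,0],0],
    [8.5,[0,0,-3],0],
    [8.5,[0,0,-5],0],
    [8.5,[0,0,-5],0],
    [8.5,[0,0,-4],0],
  ],
)

```text
t: 17.62
tool_pos: [0.4483, -0.0335, 0.2087]
tool_rot: [2.219, 2.222, 0.002]
contact_force: [0.4, 0.6, -0.0]
opening: 0.0848
grip_force: 0.0
```

Emit:
send_rows(
  rows=[
    [8.5,[5.5,0,0],0],
    [8.5,[5.5,0,0],0],
    [8.5,[5.5,0,0],0],
    [8.5,[5.5,0,0],0],
    [8.5,[4,0,0],0],
    [8.5,[0,0,0],0],
  ],
)

```text
t: 18.38
tool_pos: [0.4471, 0.2287, 0.2062]
tool_rot: [-2.215, -2.227, 0.0]
contact_force: [0.4, 0.1, -0.7]
opening: 0.0851
grip_force: 0.0
```

```bash
cat > meas.py <<'E'
from h import *
t=load('top'); s=load('scene'); C=cloud(t)
hsv=cv2.cvtColor(t['frame'],cv2.COLOR_RGB2HSV)
m=cv2.inRange(hsv,(105,120,30),(125,255,255)); n,l,st,ce=cv2.connectedComponentsWithStats(m)
i=1+np.argmax(st[1:,4]); ys,xs=np.nonzero(l==i)
print('tray z.03',cv2.minAreaRect(onplane(t,xs,ys,.03)[:,:2].astype(np.float32)*1000))
for n,z in(('top',.067),('scene',.067)): pass
E
python3 pots.py; python3 meas.py
python3 - <<'E'
from h import *
d=load('scene'); t=load('top')
a=cv2.resize(d['frame'][200:310,310:440],(709,600),interpolation=cv2.INTER_CUBIC)[:,:400]
b=cv2.resize(t['frame'][220:340,270:430],(800,600),interpolation=cv2.INTER_CUBIC)[:,200:600]
c=np.zeros((600,800,3),np.uint8); c[:,:400]=b; c[:,400:]=a
cv2.imwrite('pics/p4.png',c[...,::-1])
E
```

```text
top [331 279  16  17 199] [338.2 286.4] ray [ 0.4561 -0.0245  0.067 ] mid [ 0.4558 -0.0242  0.0678] span [0.034 0.033 0.015]
top [377 293  16  17 203] [384.4 301.1] ray [ 0.4413 -0.1427  0.067 ] mid [ 0.4414 -0.1426  0.0675] span [0.034 0.033 0.014]
scene [386 232  14  13 143] [392.5 237.7] ray [ 0.4393 -0.1363  0.067 ] mid [ 0.4399 -0.1362  0.0658] span [0.034 0.033 0.019]
scene [348 244  14  13 146] [354.5 249.5] ray [ 0.4533 -0.018   0.067 ] mid [ 0.4552 -0.0185  0.0659] span [0.036 0.033 0.016]
tray z.03 ((441.31488037109375, -85.25421142578125), (178.17747497558594, 79.37406921386719), 86.04248809814453)
```

View pics/p4.png

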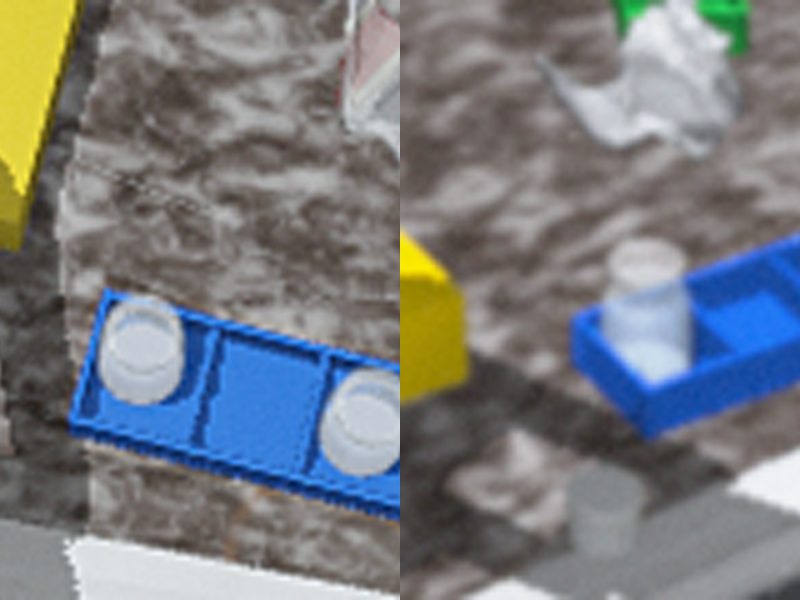

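Both pots stand upright in the end pockets, with the tray at (0.4445,-0.085) and yaw -4°. Next I'll measure the gap between carton and tin.

Run:
```python
from h import *
t=load('top'); s=load('scene')
hsv=cv2.cvtColor(t['frame'],cv2.COLOR_RGB2HSV)
for vmin in(60,):
  m=cv2.inRange(hsv,(20,120,vmin),(36,255,255)); n,l,st,ce=cv2.connectedComponentsWithStats(m)
  for i in range(1,n):
    if 200<st[i,4] and st[i,0]>270 and st[i,1]<340:
        ys,xs=np.nonzero(l==i); P=onplane(t,xs,ys,.052)[:,:2]; print('carton top',vmin,st[i],cv2.boxPoints(cv2.minAreaRect(P.astype(np.float32)*1000)).round(0).tolist())
        Z=onplane(t,xs,ys,0)[:,:2]; print(' ground nearest x',Z[:,0].min())
hs=cv2.cvtColor(s['frame'],cv2.COLOR_RGB2HSV)
m=cv2.inRange(hs,(20,120,40),(36,255,255)); n,l,st,ce=cv2.connectedComponentsWithStats(m)
for i in range(1,n):
    if st[i,4]>200 and 250<st[i,0]<330 and st[i,1]<260:
        ys,xs=np.nonzero(l==i); j=np.argmax(ys); print('carton scene',st[i],'lowest px ground',onplane(s,xs[j],ys[j],0).round(4), 'rightmost top',)
C=cloud(s); m=((abs(C[...,0]-.37)<.05)&(abs(C[...,1]-.067)<.05)&(C[...,2]>.015)&(C[...,2]<.04)).astype(np.uint8)
n,l,st,ce=cv2.connectedComponentsWithStats(m)
for i in range(1,n):
    if st[i,4]>30:
        p=C[l==i]; lo,hi=np.percentile(p,3,axis=0),np.percentile(p,97,axis=0); print('tin',st[i],((lo+hi)/2).round(4),(hi-lo).round(3))
```

```text
carton top 60 [ 296  209   31   61 1120] [[490.0, 45.0], [654.0, 38.0], [657.0, 88.0], [493.0, 95.0]]
 ground nearest x 0.5063111762974073
carton scene [ 284  229   39   46 1056] lowest px ground [[0.5082 0.0964 0.    ]] rightmost top
tin [340 285  15  13 153] [0.3659 0.0692 0.0242] [0.035 0.032 0.012]
```

Emit:
send_rows(
  rows=[
    [4,[-5.2,-0.6,0],0],
    [4,[-5.2,-0.6,0],0],
    [4,[-5.2,-0.6,0],0],
    [4,[-5.2,-0.6,0],0],
    [4,[-5.2,-0.6,0],0],
    [4,[-5.1,-0.6,0],0],
    [4,[0,0,0],4],
    [4,[0,0,0],0],
  ],
)

```text
t: 19.48
tool_pos: [0.4114, -0.0859, 0.2063]
tool_rot: [2.299, 2.141, -0.0]
contact_force: [0.3, -0.1, 0.3]
opening: 0.0402
grip_force: 0.0
```

Emit:
send_rows(
  rows=[
    [4,[0.3,0,5],0],
    [4,[0,0,5],0],
    [4,[0,0,4],0],
    [4,[0,0,3],0],
    [4,[0,0,1.5],0],
    [4,[0,0,0.8],0],
    [4,[0,0,0.3],0],
    [4,[0,0,0],0],
  ],
)

```text
t: 20.48
tool_pos: [0.413, -0.0818, 0.0112]
tool_rot: [2.295, 2.143, 0.001]
contact_force: [-0.6, 0.0, -0.3]
opening: 0.0401
grip_force: 0.0
```

Emit:
send_rows(
  rows=[
    [0,[0,0,0],0],
    [0,[0,0,0],0],
    [0,[0,0,0],0],
    [0,[0,0,0],0],
    [0,[0,0,0],0],
    [0,[0,0,0],0],
  ],
  newtons=30,
)

```text
t: 21.22
tool_pos: [0.4121, -0.0816, 0.0108]
tool_rot: [-2.296, -2.144, 0.001]
contact_force: [-4.1, 0.4, 5.8]
opening: 0.0032
grip_force: 30.7
```

```bash
python3 - <<'E'
from h import *
t=grab('top'); hsv=cv2.cvtColor(t['frame'],cv2.COLOR_RGB2HSV)
m=cv2.inRange(hsv,(170,120,60),(180,255,255))|cv2.inRange(hsv,(0,150,60),(6,255,255))
m[:185]=0; m[225:]=0; m[:,:205]=0; m[:,285:]=0
n,l,s,ce=cv2.connectedComponentsWithStats(m); C=cloud(t); K=[]
for i in range(1,n):
    if s[i,4]>40:
        ys,xs=np.nonzero(l==i); P=C[ys,xs]; P=P[P[:,2]>.05]; lo,hi=np.percentile(P,5,axis=0),np.percentile(P,95,axis=0); K.append((lo+hi)/2); print(ce[i],K[-1].round(4),(hi-lo).round(3))
w=cv2.inRange(hsv,(0,0,185),(180,40,255)); w[:185]=0; w[265:]=0; w[:,:185]=0; w[:,292:]=0
n,l,s,ce=cv2.connectedComponentsWithStats(w); i=1+np.argmax(s[1:,4]); ys,xs=np.nonzero(l==i); print(s[i])
P=onplane(t,xs,ys,.022)
# front (lowest x) edge of stop per column, between guides
pts=[]
for y in np.arange(.19,.33,.004):
    k=abs(P[:,1]-y)<.002
    if k.any(): pts.append((y,P[k,0].min()))
pts=np.array(pts); print(pts.round(3).tolist()); c=np.polyfit(pts[:,0],pts[:,1],1); print('stop edge slope',c)
print('tips', [P[j].round(4).tolist() for j in (P[:,1].argmin(),P[:,1].argmax())], 'min x each side',P[P[:,1]<.26][P[P[:,1]<.26][:,0].argmin()].round(4),P[P[:,1]>.26][P[P[:,1]>.26][:,0].argmin()].round(4))
o=ctrl.get_obs(); print(o['tool_pos'])
E
python3 meas.py
```

```text
[218.38202247 199.86516854] [0.6275 0.3268 0.0639] [0.022 0.022 0.018]
[243.08235294 203.54117647] [0.6292 0.2609 0.0632] [0.017 0.025 0.019]
[267.6627907  207.37209302] [0.6307 0.1949 0.0634] [0.022 0.022 0.02 ]
[190 197  96  60 789]
[[0.19, 0.605], [0.194, 0.604], [0.198, 0.606], [0.202, 0.605], [0.206, 0.604], [0.21, 0.603], [0.214, 0.603], [0.218, 0.605], [0.222, 0.604], [0.226, 0.603], [0.23, 0.603], [0.234, 0.605], [0.238, 0.604], [0.242, 0.603], [0.246, 0.602], [0.25, 0.602], [0.254, 0.604], [0.258, 0.603], [0.262, 0.602], [0.266, 0.602], [0.27, 0.601], [0.274, 0.603], [0.278, 0.602], [0.282, 0.601], [0.286, 0.601], [0.29, 0.603], [0.294, 0.601], [0.298, 0.601], [0.302, 0.6], [0.306, 0.602], [0.31, 0.602], [0.314, 0.601], [0.318, 0.6], [0.322, 0.602], [0.326, 0.601]]
stop edge slope [-0.0308758   0.61057298]
tips [[0.5205, 0.1383, 0.022], [0.5152, 0.3816, 0.022]] min x each side [0.52   0.1408 0.022 ] [0.5125 0.3809 0.022 ]
[ 0.41209108 -0.08162364  0.01085395]
tray z.03 ((432.1820373535156, -165.85655212402344), (36.44041442871094, 86.29873657226562), 61.1067008972168)
```

The tray wall is gripped. The gap runs from x=0.386 to 0.506, and the dock home is at about (0.565,0.260) with yaw +1.5°. I'll turn the tray to +1.5° and slide it along.

Emit:
send_rows(
  rows=[
    [0,[0,0,0],-1],
    [0,[0,0,0],-1.5],
    [0,[0,0.1,0],-1.5],
    [0,[0,0.1,0],-1.5],
    [0,[0.5,0,0],0],
    [0,[1,0,0],0],
    [0,[1.5,0.05,0],0],
    [0,[1.5,0.05,0],0],
    [0,[1,0.05,0],0],
    [0,[0,0,0],0],
  ],
)

```text
t: 22.52
tool_pos: [0.4148, -0.0253, 0.0108]
tool_rot: [2.19, 2.253, 0.003]
contact_force: [0.1, 0.3, 5.1]
opening: 0.0033
grip_force: 30.7
```

Run:
```python
from h import *
d=grab('scene'); t=grab('top')
a=cv2.resize(d['frame'][200:310,310:440],(709,600),interpolation=cv2.INTER_CUBIC)[:,:400]
b=cv2.resize(t['frame'][220:340,270:430],(800,600),interpolation=cv2.INTER_CUBIC)[:,100:500]
c=np.zeros((600,800,3),np.uint8); c[:,:400]=b; c[:,400:]=a
cv2.imwrite('pics/p5.png',c[...,::-1])
```

```text
(no output)
```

View pics/p5.png

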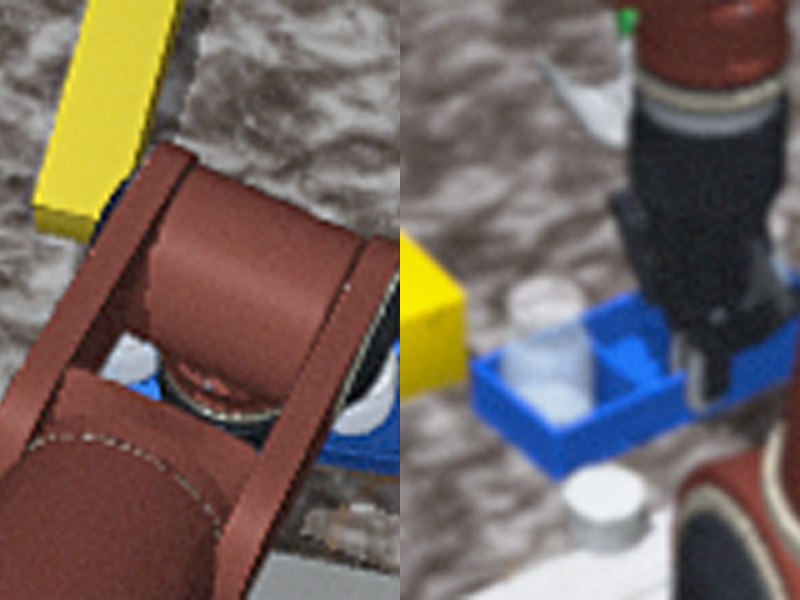

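Emit:
send_rows(
  rows=[
    [0,[1,0,0],0],
    [0,[2,0.05,0],0],
    [0,[2,0.06,0],0],
    [0,[2,0.06,0],0],
    [0,[2,0.06,0],0],
    [0,[2,0.06,0],0],
    [0,[2,0.06,0],0],
    [0,[1,0.02,0],0],
    [0,[0.5,0,0],0],
    [0,[0,0,0],0],
  ],
)

```text
t: 23.88
tool_pos: [0.4142, 0.1193, 0.0109]
tool_rot: [2.189, 2.252, 0.001]
contact_force: [0.4, -2.8, 6.9]
opening: 0.0032
grip_force: 30.8
```

Emit:
send_rows(
  rows=[
    [0,[1,0,0],0],
    [0,[2,0.05,0],0],
    [0,[2,0.06,0],0],
    [0,[2,0.06,0],0],
    [0,[2,0.06,0],0],
    [0,[2,0.06,0],0],
    [0,[1.5,0.06,0],0],
    [0,[1,0.02,0],0],
    [0,[0.5,0,0],0],
    [0,[0,0,0],0],
  ],
)

```text
t: 25.12
tool_pos: [0.4136, 0.259, 0.0109]
tool_rot: [2.19, 2.252, -0.001]
contact_force: [1.2, -3.7, 7.6]
opening: 0.0035
grip_force: 31.0
```

Run:
```python
from h import *
d=grab('scene'); t=grab('top')
a=cv2.resize(d['frame'][200:350,190:390],(800,600),interpolation=cv2.INTER_CUBIC)[:,:560]
c=np.zeros((600,800,3),np.uint8); c[:,:560]=a; c[:,565:]=cv2.resize(t['frame'][180:330,190:310],(480,600))[:,100:335]
cv2.imwrite('pics/p6.png',c[...,::-1])
print(ctrl.get_obs()['tool_pos'])
```

```text
[0.41364319 0.25902096 0.01087173]
```

View pics/p6.png

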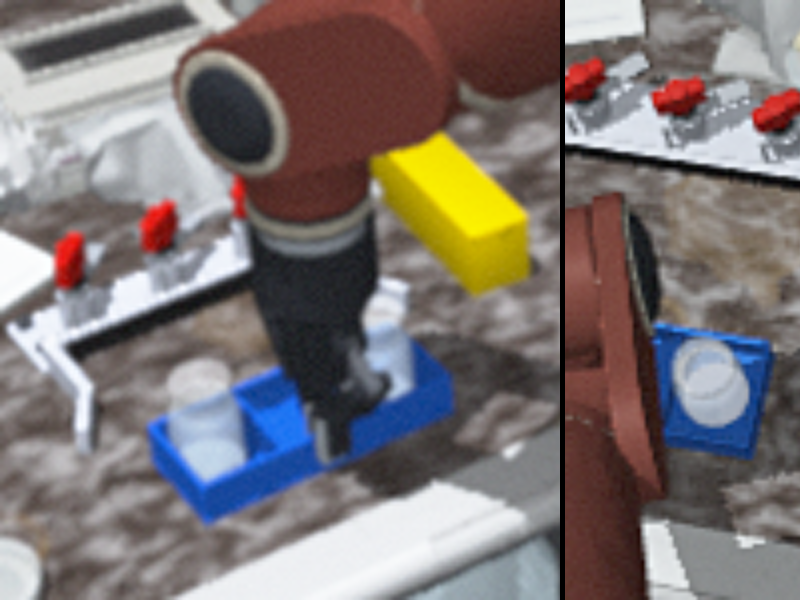

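The tray is through the gap with the pots upright. Its left corner is at scene (227,308) and its front corner at (242,323). I'll check its y position before the dock.

Run:
```python
from h import *
d=load('scene'); t=load('top')
print(onplane(d,[227.5,241.8],[308,323],.03).round(4))
hsv=cv2.cvtColor(t['frame'],cv2.COLOR_RGB2HSV); m=cv2.inRange(hsv,(105,120,30),(125,255,255)); n,l,s,c=cv2.connectedComponentsWithStats(m); i=1+np.argmax(s[1:,4]); ys,xs=np.nonzero(l==i); P=onplane(t,xs,ys,.03)
pts=[]
for r in np.unique(ys)[4:-4]:
    k=ys==r; j=xs[k].argmax(); pts.append(P[k][j])
pts=np.array(pts); f=np.polyfit(pts[:,0],pts[:,1],1); print('right end: slope',f, 'y at x=.448',np.polyval(f,.448), pts[:,0].min(),pts[:,0].max())
```

```text
[[0.4714 0.3514 0.03  ]
 [0.403  0.3472 0.03  ]]
right end: slope [0.07363684 0.13304414] y at x=.448 0.16603344487367355 0.41997207341015313 0.4862018946087395
```

Emit:
send_rows(
  rows=[
    [0,[0,0.5,0],0],
    [0,[0,1.3,0],0],
    [0,[0,1.5,0],0],
    [0,[0,1.5,0],0],
    [0,[-0.1,1.5,0],0],
    [0,[-0.1,1.5,0],0],
    [0,[0,1.3,0],0],
    [0,[0,0.9,0],0],
    [0,[0,0.5,0],0],
    [0,[0,0,0],0],
  ],
)

```text
t: 26.48
tool_pos: [0.516, 0.261, 0.0109]
tool_rot: [-2.186, -2.248, 0.006]
contact_force: [-10.0, -0.3, 14.5]
opening: 0.0034
grip_force: 32.0
```

Run:
```python
from h import *
d=grab('scene'); t=grab('top')
a=cv2.resize(d['frame'][205:325,190:340],(750,600),interpolation=cv2.INTER_CUBIC)[:,:500]
c=np.zeros((600,800,3),np.uint8); c[:,:500]=a; c[:,505:]=cv2.resize(t['frame'][185:285,180:300],(720,600),interpolation=cv2.INTER_CUBIC)[:,425:720]
cv2.imwrite('pics/p7.png',c[...,::-1])
print(ctrl.get_obs()['tool_pos'],ctrl.get_obs()['contact_force'])
```

```text
[0.51596479 0.26102528 0.01085296] [-9.06311412  0.1769699  13.54080011]
```

View pics/p7.png

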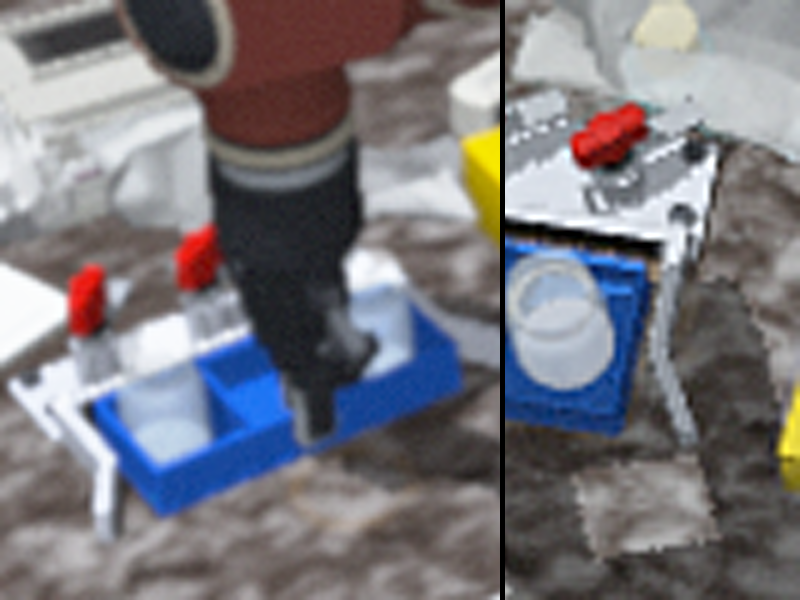

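The tray sits between the guides with about 10 mm still to go. I'll continue in small steps and watch the force.

Emit:
send_rows(
  rows=[
    [0,[0,0.3,0],0],
    [0,[0,0.2,0],0],
    [0,[0,0,0],0],
  ],
)

```text
t: 26.95
tool_pos: [0.5202, 0.2612, 0.0109]
tool_rot: [-2.185, -2.247, 0.008]
contact_force: [-11.9, 0.5, 17.1]
opening: 0.0032
grip_force: 32.3
```

The force is creeping up because the grip presses the tray down. I'll release it and push from behind with two spread fingers instead.

Emit:
send_rows(
  rows=[
    [4,[0,0,0],0],
    [4,[0,0,0],0],
    [4,[0,0,0],0],
    [4,[0,0,0],0],
    [4,[0,0,-2],0],
    [4,[0,0,-4],0],
    [4,[0,0,-4],0],
    [4,[0,0,-3],0],
    [4,[0,-2,0],0],
    [6,[0,-2,0],0],
  ],
)

```text
t: 28.2
tool_pos: [0.4843, 0.2587, 0.1429]
tool_rot: [2.19, 2.25, 0.005]
contact_force: [-0.3, 0.5, 0.2]
opening: 0.0566
grip_force: 0.0
```

Emit:
send_rows(
  rows=[
    [6,[0,0,0],10],
    [6,[0,0,0],10],
    [6,[0,0,0],10],
    [6,[0,0,0],10],
    [6,[0,0,0],10],
    [6,[0,0,0],10],
    [6,[0,0,0],10],
    [6,[0,0,0],10],
    [6,[0,0,0],10],
    [6,[0,0,0],0],
  ],
)

```text
t: 29.45
tool_pos: [0.4843, 0.2586, 0.1418]
tool_rot: [-3.141, -0.046, -0.003]
contact_force: [0.6, -0.4, 0.7]
opening: 0.0603
grip_force: 0.0
```

Run:
```python
from h import *
d=grab('scene'); t=grab('top'); o=ctrl.get_obs(); print(o['tool_pos'],o['tool_rot'],o['opening'])
hsv=cv2.cvtColor(t['frame'],cv2.COLOR_RGB2HSV); m=cv2.inRange(hsv,(105,120,30),(125,255,255)); n,l,s,c=cv2.connectedComponentsWithStats(m)
for i in range(1,n):
    if s[i,4]>150: ys,xs=np.nonzero(l==i); print(s[i],cv2.minAreaRect(onplane(t,xs,ys,.03)[:,:2].astype(np.float32)*1000))
a=cv2.resize(d['frame'][205:325,190:340],(750,600),interpolation=cv2.INTER_CUBIC)[:,:400]
c=np.zeros((600,800,3),np.uint8); c[:,:400]=a; c[:,405:]=cv2.resize(t['frame'][185:285,180:300],(720,600),interpolation=cv2.INTER_CUBIC)[:,325:720]
cv2.imwrite('pics/p8.png',c[...,::-1])
```

```text
[0.48410638 0.25858671 0.14129759] [-3.14077468e+00 -4.71861091e-02 -1.87987749e-03] 0.060138900253700375
[237 221  39  35 560] ((553.2719116210938, 219.0043487548828), (83.29901123046875, 105.26141357421875), 1.5278054475784302)
```

Emit:
send_rows(
  rows=[
    [6,[0,0,5],0],
    [6,[0,0,4],0],
    [6,[0,0,2.5],0],
    [6,[0,0,1.3],0],
    [6,[0,0,0.6],0],
    [6,[0,0,0],0],
  ],
)

```text
t: 30.3
tool_pos: [0.4844, 0.2587, 0.007]
tool_rot: [-3.141, -0.044, -0.002]
contact_force: [0.2, -0.1, -0.7]
opening: 0.06
grip_force: 0.0
```

Emit:
send_rows(
  rows=[
    [6,[0.8,0,0],0],
    [6,[0.8,0,0],0],
    [6,[0.5,0,0],0],
    [6,[0.3,0,0],0],
    [6,[0,0,0],0],
  ],
)

```text
t: 30.92
tool_pos: [0.5076, 0.2592, 0.0062]
tool_rot: [3.141, 0.043, -0.001]
contact_force: [-1.9, -0.4, 0.2]
opening: 0.0597
grip_force: 0.7
```

Emit:
send_rows(
  rows=[
    [6,[0.3,0,0],0],
    [6,[0.3,0,0],0],
    [6,[0.2,0,0],0],
    [6,[0,0,0],0],
  ],
)

```text
t: 31.42
tool_pos: [0.515, 0.2592, 0.006]
tool_rot: [3.141, 0.044, -0.004]
contact_force: [-5.4, -1.1, 3.4]
opening: 0.0602
grip_force: 2.8
```

Emit:
send_rows(
  rows=[
    [6,[0.2,0,0],0],
    [6,[0.2,0,0],0],
    [6,[0,0,0],0],
  ],
)

```text
t: 31.8
tool_pos: [0.5151, 0.2591, 0.006]
tool_rot: [3.139, 0.045, -0.019]
contact_force: [-20.2, -2.2, 16.7]
opening: 0.06
grip_force: 10.3
```

The push stops hard at x=0.515, so the tray is on the back stop. I'll back off and verify.

Emit:
send_rows(
  rows=[
    [6,[-0.6,0,0],0],
    [6,[-1.5,0,0],0],
    [6,[-2,0,-3],0],
    [6,[-2,0,-5],0],
    [6,[-2,0,-5],0],
    [6,[0,5.5,-2],0],
    [6,[0,5.5,0],0],
    [6,[0,5.5,0],0],
    [6,[0,5.5,0],0],
    [6,[0,0,0],0],
  ],
)

```text
t: 33.05
tool_pos: [0.4449, 0.0345, 0.1564]
tool_rot: [3.141, 0.033, 0.003]
contact_force: [-0.3, 0.5, -0.6]
opening: 0.0596
grip_force: 0.0
```

Run:
```python
from h import *
d=grab('scene'); t=grab('top'); o=ctrl.get_obs(); print(o['tool_pos'],o['tool_rot'],o['opening'])
hsv=cv2.cvtColor(t['frame'],cv2.COLOR_RGB2HSV); m=cv2.inRange(hsv,(105,120,30),(125,255,255)); n,l,s,c=cv2.connectedComponentsWithStats(m)
for i in range(1,n):
    if s[i,4]>150: ys,xs=np.nonzero(l==i); print(s[i],cv2.minAreaRect(onplane(t,xs,ys,.03)[:,:2].astype(np.float32)*1000))
C=cloud(t); r=cv2.inRange(hsv,(170,120,60),(180,255,255))|cv2.inRange(hsv,(0,150,60),(6,255,255)); r[:185]=0; r[225:]=0; r[:,:205]=0; r[:,285:]=0
n,l,s,c=cv2.connectedComponentsWithStats(r)
for i in range(1,n):
    if s[i,4]>40:
        ys,xs=np.nonzero(l==i); P=C[ys,xs]; Q=P[P[:,2]>.062]; print('knob',np.median(P,0).round(4),'top pts',len(Q),Q.mean(0).round(4))
c=np.zeros((600,800,3),np.uint8); c[:,:400]=cv2.resize(d['frame'][205:325,190:340],(750,600),interpolation=cv2.INTER_CUBIC)[:,:400]; c[:,405:]=cv2.resize(t['frame'][190:270,195:300],(788,600),interpolation=cv2.INTER_CUBIC)[:,::2][:,:395]
cv2.imwrite('pics/p8.png',c[...,::-1])
```

```text
[0.44482681 0.03721871 0.15628636] [-3.14099843e+00 -4.06963639e-02 -1.38757206e-03] 0.06020791441950356
[ 203  217   73   36 1280] ((558.2084350585938, 258.88348388671875), (80.60891723632812, 181.760009765625), 1.7622020244598389)
knob [0.6264 0.3258 0.0669] top pts 68 [0.6276 0.3268 0.068 ]
knob [0.6283 0.2605 0.0671] top pts 63 [0.6294 0.2607 0.0686]
knob [0.6297 0.1954 0.0674] top pts 63 [0.6224 0.1913 0.0905]Traceback (most recent call last):
  File "<stdin>", line 11, in <module>
ValueError: could not broadcast input array from shape (600,394,3) into shape (600,395,3)
```

View pics/p8.png

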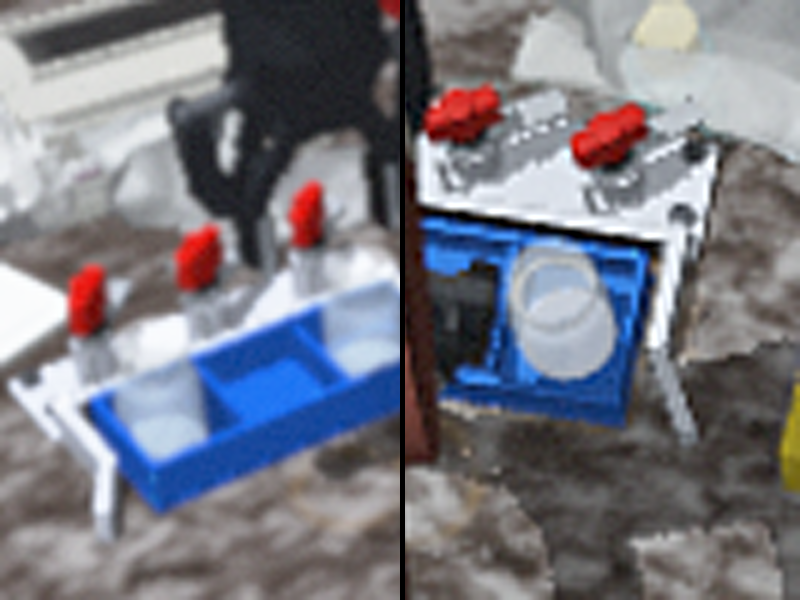

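That picture was saved before the push: it shows the dark gap at the stop and the knobs open. I'll check the seating from the fresh image's colour profile across the stop.

Run:
```python
from h import *
t=load('top'); hsv=cv2.cvtColor(t['frame'],cv2.COLOR_RGB2HSV)
for y in(.18,.20,.225,.25,.27,.295,.315,.335):
    xs=np.arange(.584,.616,.002); uv=proj(t,np.c_[xs,np.full(len(xs),y),np.full(len(xs),.026)])
    p=[t['frame'][int(round(v)),int(round(u))] for u,v in uv]
    print(y,' '.join('%d,%d,%d'%tuple(q//10) for q in p))
```

```text
0.18 5,12,21 5,12,21 5,13,23 3,8,16 3,5,11 2,5,12 1,4,10 3,11,20 3,11,20 5,12,20 23,22,23 22,22,23 21,21,22 22,22,23 22,22,23 22,23,24 18,18,19
0.2 16,18,20 15,17,20 16,18,20 18,19,20 18,18,19 15,16,17 15,16,17 3,8,17 6,12,20 6,12,20 23,23,23 22,23,23 22,23,23 14,15,16 19,20,21 19,20,21 23,23,24
0.225 17,18,18 17,18,18 14,15,17 14,16,18 15,16,18 15,16,18 10,12,14 4,11,22 6,13,22 19,20,22 22,22,22 22,22,22 20,20,21 21,22,23 21,22,23 21,22,23 21,22,23
0.25 5,12,22 5,13,22 3,9,17 2,5,11 2,5,11 2,4,10 2,8,17 2,8,17 5,11,19 22,22,22 22,22,22 21,21,22 22,22,23 22,22,23 23,23,24 16,17,18 16,17,18
0.27 6,13,23 3,8,16 3,8,16 2,4,10 2,5,11 2,5,11 2,8,17 7,13,21 7,13,21 23,23,23 22,23,23 21,21,22 16,17,18 15,15,16 15,15,16 11,11,12 9,10,10
0.295 3,8,16 5,12,21 3,7,15 1,4,9 1,4,9 1,4,9 4,12,22 4,12,23 20,20,22 22,22,22 22,22,22 20,20,21 21,22,23 21,22,23 22,22,23 22,22,23 22,22,23
0.315 15,17,19 16,17,18 16,17,18 13,13,14 11,11,12 11,11,12 7,12,20 14,16,20 18,19,22 22,22,23 20,21,22 20,21,22 22,23,24 19,20,21 19,20,21 14,14,15 11,11,12
0.335 15,16,18 15,16,17 14,15,17 14,15,17 14,15,16 17,18,19 17,18,19 19,20,21 23,23,23 23,23,23 21,22,22 17,17,18 17,17,18 9,9,10 9,10,10 16,17,18 21,22,23
```

Blue meets white directly at every y, so the tray sits against the stop with no gap, at yaw 1.7°. Now the knobs, starting with the right one at about (0.631,0.195).

Emit:
send_rows(
  rows=[
    [4,[3.8,-3.05,0],0],
    [4,[3.8,-3.05,0],0],
    [4,[3.8,-3.05,0],0],
    [4,[3.8,-3.05,0],0],
    [4,[3.8,-3.05,0],0],
    [4,[0,0,0],-9],
    [4,[0,0,0],-9],
    [4,[0,0,0],-9],
    [4,[0,0,0],-9],
    [4,[0,0,0],-9],
  ],
)

```text
t: 34.4
tool_pos: [0.6299, 0.1976, 0.1558]
tool_rot: [-2.88, -1.254, 0.0]
contact_force: [0.2, 0.8, 0.8]
opening: 0.0399
grip_force: 0.0
```

Emit:
send_rows(
  rows=[
    [4,[0,0,0],-10],
    [4,[0,0,0],-10],
    [4,[0,0,0],-10],
    [4,[0,0,0],-10],
    [4,[0,0,0],-10],
    [4,[0,0,0],-10],
    [4,[0,0,0],-10],
    [4,[0,0,0],-10],
    [4,[0,0,0],-10],
    [4,[0,0,0],0],
  ],
)

```text
t: 35.65
tool_pos: [0.6299, 0.1971, 0.1559]
tool_rot: [-1.161, -2.919, -0.0]
contact_force: [0.3, 0.4, -0.1]
opening: 0.0403
grip_force: 0.0
```

```bash
cat > go.py <<'E'
import sys; from h import *
o=ctrl.get_obs(); tgt=np.array([float(a) for a in sys.argv[1:4]])
from scipy.spatial.transform import Rotation as Ro
R=Ro.from_rotvec(o['tool_rot']).as_matrix(); print('tcp',o['tool_pos'].round(4),'yaw',np.degrees(np.arctan2(R[1,0],R[0,0])).round(2),'q1,q6',o['q'][[0,5]].round(2),'delta tool cm',(R.T@(tgt-o['tool_pos'])*100).round(2))
E
python3 go.py .6315 .195 .046
```

```text
tcp [0.6299 0.1971 0.1559] yaw 136.61 q1,q6 [ 0.19 -0.62] delta tool cm [-0.26 -0.05 10.99]
```

Emit:
send_rows(
  rows=[
    [4,[-0.25,0,4],0],
    [4,[0,0,3.5],0],
    [4,[0,0,2],0],
    [4,[0,0,1],0],
    [4,[0,0,0.5],0],
    [4,[0,0,0],0],
  ],
)

```text
t: 36.4
tool_pos: [0.6331, 0.1935, 0.0472]
tool_rot: [1.162, 2.917, 0.001]
contact_force: [-0.2, -0.2, 0.3]
opening: 0.0397
grip_force: 0.0
```

Emit:
send_rows(
  rows=[
    [0,[0,0,0],0],
    [0,[0,0,0],0],
    [0,[0,0,0],0],
    [0,[0,0,0],0],
    [0,[0,0,0],0],
    [0,[0,0,0],0],
  ],
  newtons=40,
)

```text
t: 37.15
tool_pos: [0.635, 0.1955, 0.0481]
tool_rot: [1.161, 2.914, 0.011]
contact_force: [6.7, 6.6, -3.4]
opening: 0.0116
grip_force: 43.4
```

Gripped. A 3 mm lateral offset shows in the force, so I'll shift to relieve it, then turn.

Emit:
send_rows(
  rows=[
    [0,[0,0.25,0],0],
    [0,[0,0,0],5],
    [0,[0,0,0],9],
    [0,[0,0,0],9],
    [0,[0,0,0],9],
    [0,[0,0,0],9],
    [0,[0,0,0],9],
    [0,[0,0,0],0],
  ],
)

```text
t: 38.15
tool_pos: [0.632, 0.1946, 0.0479]
tool_rot: [-2.285, -2.151, 0.009]
contact_force: [-11.2, -1.5, 11.9]
opening: 0.0111
grip_force: 45.5
```

Emit:
send_rows(
  rows=[
    [0,[0.2,-0.3,0],0],
    [0,[0,0,0],0],
  ],
)

```text
t: 38.4
tool_pos: [0.6318, 0.1947, 0.048]
tool_rot: [2.284, 2.151, -0.005]
contact_force: [-2.1, -8.4, 5.8]
opening: 0.0111
grip_force: 44.7
```

Emit:
send_rows(
  rows=[
    [0,[0,0,0],9],
    [0,[0,0,0],9],
    [0,[0,0,0],9],
    [0,[0,0,0],9],
    [0,[0,0,0],9],
    [0,[0,0,0],9],
    [0,[0,0,0],9],
    [0,[0,0,0],9],
    [0,[0,0,0],0],
  ],
)

```text
t: 39.52
tool_pos: [0.6283, 0.1978, 0.048]
tool_rot: [-3.115, -0.397, 0.013]
contact_force: [-14.0, -0.1, 13.0]
opening: 0.011
grip_force: 45.8
```

```bash
python3 go.py .6315 .1985 .046; python3 -c "
from h import *
o=ctrl.get_obs(); print(o['contact_force'].round(1),o['wrist_torque'].round(2))"
```

```text
tcp [0.6283 0.1978 0.048 ] yaw 14.52 q1,q6 [0.19 1.51] delta tool cm [0.33 0.01 0.19]
[-14.   -0.1  13. ] [ 0.15  2.29 -0.04]
```

Emit:
send_rows(
  rows=[
    [0,[-0.3,0,0],5],
    [0,[0,0,0],5],
    [0,[0,0,0],4],
    [0,[0,0,0],2],
    [0,[0,0,0],0],
  ],
)

```text
t: 40.15
tool_pos: [0.6282, 0.1985, 0.048]
tool_rot: [-3.139, 0.034, -0.0]
contact_force: [-3.0, 5.4, 4.5]
opening: 0.0113
grip_force: 52.4
```

```bash
python3 go.py .6315 .1985 .046; python3 -c "
from h import *
o=ctrl.get_obs(); print(o['contact_force'].round(1),o['wrist_torque'].round(2))"
```

```text
tcp [0.6282 0.1985 0.048 ] yaw -1.24 q1,q6 [0.19 1.78] delta tool cm [ 0.33 -0.    0.2 ]
[-3.   5.4  4.5] [1.01 0.55 1.06]
```

Wrist torque of 1.06 N m shows the end stop is reached. I'll relax, release, rise and turn back for the middle knob at about (0.630,0.264).

Emit:
send_rows(
  rows=[
    [0,[0,0,0],-2.5],
    [3,[0,0,0],0],
    [3,[0,0,0],0],
    [3,[0,0,0],0],
    [3,[0,0,-2],0],
    [3,[0,0,-4],0],
    [3,[0,0,-2],0],
    [3.5,[0,-3.3,0],-9],
    [3.5,[0,-3.3,0],-9],
    [3.5,[0,0,0],-9],
  ],
)

```text
t: 41.4
tool_pos: [0.6215, 0.2641, 0.127]
tool_rot: [-3.044, -0.774, -0.001]
contact_force: [-0.1, 0.5, 0.0]
opening: 0.0353
grip_force: 0.0
```

Emit:
send_rows(
  rows=[
    [3.5,[0,0,0],-10],
    [3.5,[0,0,0],-10],
    [3.5,[0,0,0],-10],
    [3.5,[0,0,0],-10],
    [3.5,[0,0,0],-10],
    [3.5,[0,0,0],-10],
    [3.5,[0,0,0],-10],
    [3.5,[0,0,0],-10],
    [3.5,[0,0,0],-10],
    [3.5,[0,0,0],-10],
  ],
)

```text
t: 42.65
tool_pos: [0.6221, 0.262, 0.1269]
tool_rot: [1.367, 2.828, 0.0]
contact_force: [0.6, 0.2, -0.2]
opening: 0.0348
grip_force: 0.0
```

Emit:
send_rows(
  rows=[
    [3.5,[0,0,0],-8],
    [3.5,[0,0,0],0],
  ],
)

```text
t: 42.9
tool_pos: [0.6221, 0.262, 0.1268]
tool_rot: [1.178, 2.912, 0.0]
contact_force: [-0.4, 0.8, -0.6]
opening: 0.0349
grip_force: 0.0
```

```bash
python3 go.py .630 .2645 .046
python3 - <<'E'
from h import *
d=grab('scene'); t=grab('top'); hsv=cv2.cvtColor(d['frame'],cv2.COLOR_RGB2HSV)
r=cv2.inRange(hsv,(170,120,60),(180,255,255))|cv2.inRange(hsv,(0,150,60),(6,255,255)); n,l,s,c=cv2.connectedComponentsWithStats(r[:300,:350])
for i in range(1,n):
    if s[i,4]>30 and s[i,1]>200: print(s[i],c[i].round(1),onplane(d,*c[i],.057).round(4))
E
```

```text
tcp [0.6221 0.262  0.1268] yaw 135.97 q1,q6 [ 0.29 -0.51] delta tool cm [-0.39  0.73  8.08]
[248 243   8  11  58] [251.2 248.3] [[0.6295 0.2006 0.057 ]]
[225 251  10  12  85] [229.2 256.6] [[0.6286 0.267  0.057 ]]
[204 258   7  14  83] [206.9 264.5] [[0.63  0.331 0.057]]
```

Emit:
send_rows(
  rows=[
    [3.5,[-0.4,0.7,1],0],
    [3.5,[0,0,3],0],
    [3.5,[0,0,2.5],0],
    [3.5,[0,0,1],0],
    [3.5,[0,0,0.5],0],
    [3.5,[0,0,0],0],
  ],
)

```text
t: 43.75
tool_pos: [0.6302, 0.2644, 0.0468]
tool_rot: [1.175, 2.913, 0.001]
contact_force: [0.3, 0.3, 0.5]
opening: 0.0349
grip_force: 0.0
```

Emit:
send_rows(
  rows=[
    [0,[0,0,0],0],
    [0,[0,0,0],0],
    [0,[0,0,0],0],
    [0,[0,0,0],0],
    [0,[0,0,0],0],
    [0,[0,0,0],0],
  ],
  newtons=40,
)

```text
t: 44.5
tool_pos: [0.6304, 0.2644, 0.0477]
tool_rot: [1.175, 2.912, 0.001]
contact_force: [-1.5, -2.5, 5.5]
opening: 0.0113
grip_force: 42.4
```

Well centred. Turning clockwise.

Emit:
send_rows(
  rows=[
    [0,[0,0,0],5],
    [0,[0,0,0],9],
    [0,[0,0,0],9],
    [0,[0,0,0],9],
    [0,[0,0,0],9],
    [0,[0,0,0],9],
    [0,[0,0,0],9],
    [0,[0,0,0],9],
    [0,[0,0,0],0],
  ],
)

```text
t: 45.62
tool_pos: [0.63, 0.2643, 0.0477]
tool_rot: [2.604, 1.757, 0.0]
contact_force: [-3.3, -2.4, 7.1]
opening: 0.0113
grip_force: 42.6
```

Emit:
send_rows(
  rows=[
    [0,[0,0,0],9],
    [0,[0,0,0],9],
    [0,[0,0,0],9],
    [0,[0,0,0],9],
    [0,[0,0,0],9],
    [0,[0,0,0],9],
    [0,[0,0,0],0],
  ],
)

```text
t: 46.5
tool_pos: [0.6298, 0.2646, 0.0477]
tool_rot: [-3.118, -0.384, 0.0]
contact_force: [-3.5, -1.3, 8.1]
opening: 0.0111
grip_force: 42.7
```

Emit:
send_rows(
  rows=[
    [0,[0,0,0],5],
    [0,[0,0,0],5],
    [0,[0,0,0],3],
    [0,[0,0,0],2],
    [0,[0,0,0],0],
  ],
)

```text
t: 47.12
tool_pos: [0.6299, 0.2646, 0.0477]
tool_rot: [3.141, -0.02, 0.001]
contact_force: [-3.9, -0.5, 6.7]
opening: 0.0109
grip_force: 47.7
```

```bash
python3 go.py .630 .2645 .046; python3 -c "
from h import *
o=ctrl.get_obs(); print(o['contact_force'].round(1),o['wrist_torque'].round(2))"
```

```text
tcp [0.6299 0.2646 0.0477] yaw -0.74 q1,q6 [0.29 1.87] delta tool cm [0.01 0.01 0.17]
[-3.9 -0.5  6.7] [-0.18  0.52  0.9 ]
```

The end stop is reached at 0.9 N m. Next is the left knob at about (0.628,0.3305).

Emit:
send_rows(
  rows=[
    [0,[0,0,0],-2.5],
    [3,[0,0,0],0],
    [3,[0,0,0],0],
    [3,[0,0,0],0],
    [3,[0,0,-2],0],
    [3,[0,0,-4],0],
    [3,[0,0,-2],0],
    [3.5,[0,-3.3,0],-9],
    [3.5,[0,-3.3,0],-9],
    [3.5,[0,0,0],-9],
  ],
)

```text
t: 48.38
tool_pos: [0.6222, 0.3319, 0.127]
tool_rot: [-3.041, -0.787, -0.001]
contact_force: [0.7, -0.8, -0.3]
opening: 0.0352
grip_force: 0.0
```

Emit:
send_rows(
  rows=[
    [3.5,[0,0,0],-10],
    [3.5,[0,0,0],-10],
    [3.5,[0,0,0],-10],
    [3.5,[0,0,0],-10],
    [3.5,[0,0,0],-10],
    [3.5,[0,0,0],-10],
    [3.5,[0,0,0],-10],
    [3.5,[0,0,0],-10],
    [3.5,[0,0,0],-10],
    [3.5,[0,0,0],-10],
  ],
)

```text
t: 49.62
tool_pos: [0.6228, 0.3297, 0.1269]
tool_rot: [1.355, 2.834, 0.001]
contact_force: [0.2, -0.2, -0.2]
opening: 0.0348
grip_force: 0.0
```

Emit:
send_rows(
  rows=[
    [3.5,[0,0,0],-8],
    [3.5,[0,0,0],0],
  ],
)

```text
t: 49.88
tool_pos: [0.6228, 0.3297, 0.1268]
tool_rot: [1.165, 2.917, 0.001]
contact_force: [0.2, -0.1, -0.1]
opening: 0.0352
grip_force: 0.0
```

```bash
python3 go.py .628 .3305 .046
```

```text
tcp [0.6228 0.3297 0.1268] yaw 136.47 q1,q6 [ 0.38 -0.43] delta tool cm [-0.32  0.41  8.08]
```

Emit:
send_rows(
  rows=[
    [3.5,[-0.3,0.4,1],0],
    [3.5,[0,0,3],0],
    [3.5,[0,0,2.5],0],
    [3.5,[0,0,1],0],
    [3.5,[0,0,0.5],0],
    [3.5,[0,0,0],0],
  ],
)

```text
t: 50.62
tool_pos: [0.6281, 0.3307, 0.0468]
tool_rot: [1.163, 2.918, 0.001]
contact_force: [0.3, -0.9, 0.0]
opening: 0.0352
grip_force: 0.0
```

Emit:
send_rows(
  rows=[
    [0,[0,0,0],0],
    [0,[0,0,0],0],
    [0,[0,0,0],0],
    [0,[0,0,0],0],
    [0,[0,0,0],0],
    [0,[0,0,0],0],
  ],
  newtons=40,
)

```text
t: 51.38
tool_pos: [0.6282, 0.3306, 0.0478]
tool_rot: [1.162, 2.918, 0.001]
contact_force: [-2.5, -2.4, 6.0]
opening: 0.0112
grip_force: 41.6
```

Emit:
send_rows(
  rows=[
    [0,[0,0,0],5],
    [0,[0,0,0],9],
    [0,[0,0,0],9],
    [0,[0,0,0],9],
    [0,[0,0,0],9],
    [0,[0,0,0],9],
    [0,[0,0,0],9],
    [0,[0,0,0],9],
    [0,[0,0,0],0],
  ],
)

```text
t: 52.5
tool_pos: [0.628, 0.3305, 0.0478]
tool_rot: [2.596, 1.768, 0.001]
contact_force: [-2.4, -2.7, 6.9]
opening: 0.0109
grip_force: 41.7
```

Emit:
send_rows(
  rows=[
    [0,[0,0,0],9],
    [0,[0,0,0],9],
    [0,[0,0,0],9],
    [0,[0,0,0],9],
    [0,[0,0,0],9],
    [0,[0,0,0],9],
    [0,[0,0,0],0],
  ],
)

```text
t: 53.38
tool_pos: [0.6279, 0.3306, 0.0478]
tool_rot: [3.116, 0.397, 0.0]
contact_force: [-2.8, -2.7, 6.9]
opening: 0.0115
grip_force: 41.7
```

Emit:
send_rows(
  rows=[
    [0,[0,0,0],5],
    [0,[0,0,0],5],
    [0,[0,0,0],3],
    [0,[0,0,0],2],
    [0,[0,0,0],0],
  ],
)

```text
t: 54.0
tool_pos: [0.6279, 0.3306, 0.0478]
tool_rot: [3.141, -0.007, 0.001]
contact_force: [-3.6, -1.7, 6.5]
opening: 0.0114
grip_force: 44.7
```

```bash
python3 go.py .628 .3305 .046; python3 -c "
from h import *
o=ctrl.get_obs(); print(o['contact_force'].round(1),o['wrist_torque'].round(2))"
```

```text
tcp [0.6279 0.3306 0.0478] yaw -0.27 q1,q6 [0.38 1.96] delta tool cm [0.01 0.01 0.18]
[-3.6 -1.7  6.5] [-0.41  0.65  0.78]
```

The third knob is at its end stop at 0.78 N m. I'll release, withdraw and take the last look.

Emit:
send_rows(
  rows=[
    [0,[0,0,0],-2],
    [3,[0,0,0],0],
    [3,[0,0,0],0],
    [3,[0,0,0],0],
    [3,[0,0,-2],0],
    [3,[0,0,-4],0],
    [3,[0,0,-5],0],
    [3,[0,0,-5],0],
    [3,[0,5,0],0],
    [3,[0,5,0],0],
  ],
)

```text
t: 55.25
tool_pos: [0.6312, 0.2302, 0.2097]
tool_rot: [-3.14, -0.045, -0.007]
contact_force: [-0.1, -0.5, -0.2]
opening: 0.0296
grip_force: 0.0
```

Emit:
send_rows(
  rows=[
    [3,[-1,5.5,0],0],
    [3,[-1,5.5,0],0],
    [3,[-1,5.5,0],0],
    [3,[-1,5.5,0],0],
    [3,[-1,5.5,0],0],
    [3,[-1,5.5,0],0],
    [3,[0,5.5,0],0],
    [3,[0,0,0],0],
  ],
)

```text
t: 56.25
tool_pos: [0.581, -0.1595, 0.2081]
tool_rot: [3.14, 0.035, 0.003]
contact_force: [-0.5, 0.5, -0.1]
opening: 0.0301
grip_force: 0.0
```

Run:
```python
from h import *
d=grab('scene'); t=grab('top')
c=np.zeros((600,800,3),np.uint8); c[:300]=cv2.resize(d['frame'][205:330,180:510][:,:333],(800,303),interpolation=cv2.INTER_CUBIC)[:300]; c[300:]=cv2.resize(t['frame'][185:297,140:439],(800,300),interpolation=cv2.INTER_CUBIC)
cv2.imwrite('pics/p9.png',c[...,::-1])
hsv=cv2.cvtColor(t['frame'],cv2.COLOR_RGB2HSV); m=cv2.inRange(hsv,(105,120,30),(125,255,255)); n,l,s,q=cv2.connectedComponentsWithStats(m)
i=1+np.argmax(s[1:,4]); ys,xs=np.nonzero(l==i); print(cv2.minAreaRect(onplane(t,xs,ys,.03)[:,:2].astype(np.float32)*1000))
C=cloud(t); r=cv2.inRange(hsv,(170,120,60),(180,255,255))|cv2.inRange(hsv,(0,150,60),(6,255,255)); r[:185]=0; r[225:]=0; r[:,:205]=0; r[:,285:]=0
n,l,s,q=cv2.connectedComponentsWithStats(r)
for i in range(1,n):
    if s[i,4]>30: ys,xs=np.nonzero(l==i); print(s[i],cv2.minAreaRect(onplane(t,xs,ys,.069)[:,:2].astype(np.float32)*1000))
print(ctrl.get_obs()['tool_pos'])
```

```text
((551.739990234375, 263.911865234375), (83.17736053466797, 183.89559936523438), 1.4059950113296509)
[216 193   6  15  73] ((625.0390014648438, 324.9980163574219), (39.94224166870117, 13.0055570602417), 14.532671928405762)
[240 197   7  14  70] ((627.6883544921875, 260.0252990722656), (37.03789138793945, 15.567270278930664), 13.701387405395508)
[265 201   6  14  67] ((628.9085083007812, 194.9451141357422), (36.815269470214844, 12.999300956726074), 12.897867202758789)
[ 0.58120714 -0.1562636   0.20753355]
```

View pics/p9.png

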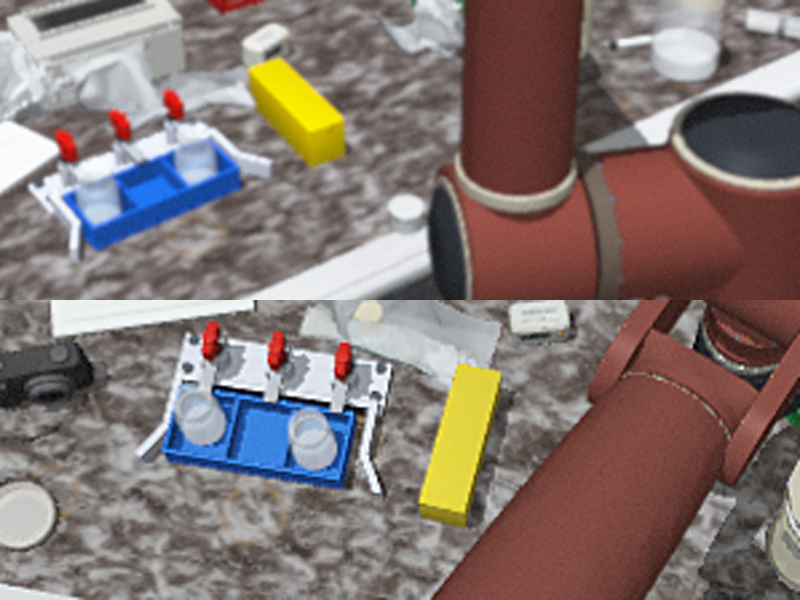

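All three clamps are closed over the back wall and both pots are upright. The tray reads a few mm farther out than before, though, so I'll check the colour profile at the stop again.

```bash
cat > prof.py <<'E'
from h import *
t=grab('top')
for y in(.18,.20,.225,.25,.28,.30,.315,.335):
    xs=np.arange(.580,.612,.002); uv=proj(t,np.c_[xs,np.full(len(xs),y),np.full(len(xs),.026)])
    p=[t['frame'][int(round(v)),int(round(u))] for u,v in uv]
    print(y,' '.join('%d,%d,%d'%tuple(q//10) for q in p))
C=cloud(t); m=cv2.inRange(cv2.cvtColor(t['frame'],cv2.COLOR_RGB2HSV),(105,120,30),(125,255,255)); ys,xs=np.nonzero(m[:300,:320]); P=onplane(t,xs,ys,.03)
for y in(.19,.22,.25,.28,.31,.33): k=abs(P[:,1]-y)<.004; print(y,'blue x',P[k,0].min().round(4),P[k,0].max().round(4))
k=(P[:,0]>.53)&(P[:,0]<.58); print('blue y',P[k,1].min(),P[k,1].max())
E
python3 prof.py
```

```text
0.18 5,14,24 2,9,19 5,12,23 5,12,23 5,13,24 5,14,25 7,18,25 3,3,7 0,0,1 1,0,0 1,0,0 13,13,14 23,24,25 23,23,24 20,21,22 15,16,16 15,16,16
0.2 5,11,21 5,11,21 2,6,14 2,5,11 1,5,11 1,4,9 20,20,20 21,21,21 21,21,21 19,20,20 19,20,20 19,20,20 19,19,20 19,20,20 19,20,20 19,19,20 19,19,20
0.225 16,18,20 19,19,20 16,17,18 16,17,18 15,16,18 13,17,24 5,9,16 5,9,16 1,0,2 4,4,4 2,2,2 23,24,25 23,23,24 23,23,24 20,21,22 21,22,23 22,22,23
0.25 4,8,16 2,5,10 2,5,10 1,4,10 2,7,14 7,16,25 8,18,24 3,9,14 0,0,0 0,0,0 12,12,13 24,24,25 24,24,25 17,18,19 14,14,15 14,14,15 14,15,16
0.28 3,8,16 2,5,10 2,5,11 2,5,11 3,9,19 5,11,20 3,10,19 1,2,7 1,0,0 1,0,0 23,24,25 23,23,24 23,23,24 20,21,22 22,22,23 22,22,23 22,22,23
0.3 2,6,13 2,6,13 3,7,15 3,8,16 3,8,16 6,14,23 3,7,14 3,7,14 1,1,1 23,24,24 23,24,24 23,23,24 20,21,22 21,21,22 22,23,24 23,24,25 23,24,25
0.315 5,7,11 5,7,11 1,4,10 2,8,18 2,8,18 3,10,20 1,2,8 1,2,8 1,1,0 19,19,20 25,25,25 24,25,25 17,18,19 17,18,19 14,15,16 15,15,16 15,15,16
0.335 15,16,18 14,15,17 14,15,17 18,18,18 20,21,22 20,21,22 19,19,19 21,21,22 21,21,22 20,20,21 19,20,20 19,20,20 19,19,20 19,20,20 19,20,20 17,18,19 17,18,18
0.19 blue x 0.5129 0.5935
0.22 blue x 0.5122 0.5934
0.25 blue x 0.5104 0.5933
0.28 blue x 0.5098 0.5928
0.31 blue x 0.5118 0.5922
0.33 blue x 0.5088 0.533
blue y 0.17197311898159387 0.35546188508407633
```

The tray has been pulled about 5 mm off the stop. The swing arms probably brushed the pots, because the offset follows their sweep direction (-x,+y). I'll see where the pots stand relative to the tray and the arms.

Run:
```python
from h import *
t=load('top'); C=cloud(t)
m=((C[...,2]>.055)&(C[...,2]<.085)&(C[...,0]>.50)&(C[...,0]<.60)&(C[...,1]>.15)&(C[...,1]<.37)).astype(np.uint8)
n,l,s,c=cv2.connectedComponentsWithStats(m)
tc=np.array([.5568,.2637]); a=np.radians(1.5); R=np.array([[np.cos(a),-np.sin(a)],[np.sin(a),np.cos(a)]])
for i in range(1,n):
    if s[i,4]>40: p=C[l==i]; w=(np.percentile(p,3,axis=0)+np.percentile(p,97,axis=0))/2; print('pot',s[i],w.round(4),'local',(R.T@(w[:2]-tc)).round(4))
# arms: bright points 33..46 mm over tray wall
hsv=cv2.cvtColor(t['frame'],cv2.COLOR_RGB2HSV); m=((hsv[...,1]<50)&(hsv[...,2]>150)&(C[...,2]>.028)&(C[...,2]<.05)&(C[...,0]>.55)&(C[...,0]<.62)&(C[...,1]>.15)&(C[...,1]<.37)).astype(np.uint8)
n,l,s,c=cv2.connectedComponentsWithStats(m)
for i in range(1,n):
    if s[i,4]>8: p=C[l==i]; print('arm',s[i],p.min(0).round(3),p.max(0).round(3))
```

```text
pot [205 216  15  15 184] [0.5593 0.3256 0.0678] local [0.0042 0.0618]
pot [248 226  16  16 185] [0.5544 0.2107 0.0671] local [-0.0038 -0.0529]
arm [215 208   6  11  43] [0.586 0.32  0.029] [0.615 0.337 0.045]
arm [239 211   7  12  53] [0.585 0.254 0.032] [0.618 0.272 0.045]
arm [263 215   7  12  53] [0.588 0.189 0.032] [0.619 0.205 0.042]
arm [219 224   5   9  24] [0.551 0.304 0.028] [0.567 0.309 0.05 ]
arm [262 236   3   5  11] [0.55  0.189 0.036] [0.558 0.194 0.049]
```

Both pots were nudged toward +y, and the left one sits right at its arm's tip. Plan:
1. Re-grip the middle of the front wall.
2. Recentre the tray by -4 mm in y and seat it again. The arms hold the pots clear meanwhile.
3. Reopen each clamp and close it again so the order holds.

Emit:
send_rows(
  rows=[
    [4,[0,0,0],-10],
    [4,[0,0,0],-10],
    [4,[0,0,0],-10],
    [4,[0,0,0],-10],
    [4,[0,0,0],-10],
    [4,[0,0,0],-10],
    [4,[0,0,0],-10],
    [4,[0,0,0],-10],
    [4,[0,0,0],-10],
    [4,[0,0,0],0],
  ],
)

```text
t: 57.65
tool_pos: [0.5813, -0.1543, 0.2067]
tool_rot: [2.19, 2.252, 0.001]
contact_force: [0.8, -0.6, 0.9]
opening: 0.04
grip_force: 0.0
```

Emit:
send_rows(
  rows=[
    [4,[5.5,-0.8,0],0],
    [4,[5.5,-0.8,0],0],
    [4,[5.5,-0.8,0],0],
    [4,[5.5,-0.8,0],0],
    [4,[5.5,-0.8,0],0],
    [4,[5.5,-0.8,0],0],
    [4,[5.5,0,0],0],
    [4,[3.5,0,0],0],
    [4,[0,0,0],0],
  ],
)

```text
t: 58.78
tool_pos: [0.5206, 0.2654, 0.2065]
tool_rot: [-2.188, -2.254, -0.0]
contact_force: [-0.1, -0.7, -0.4]
opening: 0.0399
grip_force: 0.0
```

```bash
python3 go.py .521 .266 .011
```

```text
tcp [0.5206 0.2654 0.2065] yaw 91.7 q1,q6 [0.34 0.31] delta tool cm [ 0.06  0.05 19.55]
```

Emit:
send_rows(
  rows=[
    [4,[0,0,5],0],
    [4,[0,0,5],0],
    [4,[0,0,4],0],
    [4,[0,0,3],0],
    [4,[0,0,1.5],0],
    [4,[0,0,0.8],0],
    [4,[0,0,0.3],0],
    [4,[0,0,0],0],
  ],
)

```text
t: 59.78
tool_pos: [0.5223, 0.2628, 0.0114]
tool_rot: [2.19, 2.251, 0.002]
contact_force: [-0.2, -0.1, 0.4]
opening: 0.0403
grip_force: 0.0
```

Emit:
send_rows(
  rows=[
    [0,[0,0,0],0],
    [0,[0,0,0],0],
    [0,[0,0,0],0],
    [0,[0,0,0],0],
    [0,[0,0,0],0],
    [0,[0,0,0],0],
  ],
  newtons=30,
)

```text
t: 60.52
tool_pos: [0.5214, 0.2627, 0.011]
tool_rot: [-2.19, -2.252, 0.001]
contact_force: [-4.4, -1.0, 5.0]
opening: 0.0035
grip_force: 30.8
```

Emit:
send_rows(
  rows=[
    [0,[-0.2,0,0],0],
    [0,[-0.2,0,0],0],
    [0,[0,0.2,0],0],
    [0,[0,0.2,0],0],
    [0,[0,0.2,0],0],
    [0,[0,0,0],0],
  ],
)

```text
t: 61.28
tool_pos: [0.5255, 0.2588, 0.011]
tool_rot: [-2.188, -2.25, 0.008]
contact_force: [-12.7, 1.0, 13.3]
opening: 0.0032
grip_force: 32.1
```

Emit:
send_rows(
  rows=[
    [0,[0,0.2,0],0],
    [0,[0,0.2,0],0],
    [0,[0,0,0],0],
  ],
)

```text
t: 61.65
tool_pos: [0.5281, 0.2588, 0.011]
tool_rot: [-2.186, -2.248, 0.012]
contact_force: [-16.3, 0.7, 18.8]
opening: 0.003
grip_force: 33.0
```

Emit:
send_rows(
  rows=[
    [0,[0,0.2,0],0],
    [0,[0,0.2,0],0],
    [0,[0,0,0],0],
  ],
)

```text
t: 62.02
tool_pos: [0.5282, 0.2588, 0.0109]
tool_rot: [-2.182, -2.244, 0.025]
contact_force: [-29.6, -1.1, 29.7]
opening: 0.0034
grip_force: 36.7
```

```bash
python3 prof.py
```

```text
0.18 2,7,14 2,7,14 3,6,12 3,6,12 2,7,14 3,6,12 1,5,11 2,6,12 2,5,11 1,5,12 1,5,12 7,13,20 23,23,24 22,23,23 20,21,22 15,15,16 15,15,16
0.2 17,18,19 17,18,19 17,19,20 18,19,21 15,16,18 11,13,15 11,12,13 11,11,11 11,11,11 13,13,13 18,19,20 18,19,20 19,19,20 19,19,20 19,19,20 18,19,20 18,19,20
0.225 14,16,17 14,16,17 17,18,18 17,18,18 18,19,20 16,17,18 14,16,18 14,16,18 15,16,17 7,13,23 8,14,22 18,19,21 22,22,22 22,22,22 20,21,21 21,22,23 21,22,23
0.25 6,3,2 5,3,2 5,3,2 4,2,2 3,2,1 4,3,2 4,2,1 5,2,2 5,3,3 5,3,3 4,2,2 4,2,1 4,2,1 4,2,2 4,2,2 4,2,2 4,2,2
0.28 11,6,5 12,7,6 12,7,6 12,7,6 12,6,6 12,6,5 12,7,6 12,7,6 13,7,7 13,7,7 8,5,5 6,4,3 6,4,3 7,4,3 7,4,4 7,4,4 11,6,5
0.3 11,6,6 11,6,6 12,6,6 12,7,6 12,7,6 12,7,6 13,7,6 13,7,6 7,4,3 5,2,1 5,2,1 6,3,3 8,5,4 7,4,3 8,4,3 9,5,4 9,5,4
0.315 11,6,5 11,6,5 11,6,5 12,7,6 12,7,6 10,5,5 6,4,3 6,4,3 6,4,3 7,4,3 8,5,4 8,4,3 9,5,4 9,5,4 10,5,5 10,6,5 10,6,5
0.335 11,6,5 9,5,5 9,5,5 6,4,3 6,3,2 6,3,2 8,4,4 8,4,3 8,4,3 9,5,4 10,6,5 10,6,5 10,5,4 11,6,5 11,6,5 11,6,5 11,6,5
0.19 blue x 0.5209 0.599
0.22 blue x 0.5212 0.5989Traceback (most recent call last):
  File "prof.py", line 8, in <module>
    for y in(.19,.22,.25,.28,.31,.33): k=abs(P[:,1]-y)<.004; print(y,'blue x',P[k,0].min().round(4),P[k,0].max().round(4))
                                                                              ~~~~~~~~~~^^
    return umr_minimum(a, axis, None, out, keepdims, initial, where)
ValueError: zero-size array to reduction operation minimum which has no identity
```

Seated again: blue meets white, with a hard stop at TCP 0.528. I'll relax a little, release and rise.

Emit:
send_rows(
  rows=[
    [0,[0,-0.3,0],0],
    [4,[0,0,0],0],
    [4,[0,0,0],0],
    [4,[0,0,0],0],
    [4,[0,0,0],0],
    [4,[0,0,-2],0],
    [4,[0,0,-5],0],
    [4,[0,0,-5],0],
    [4,[0,-3,0],0],
    [4,[0,-5,0],0],
  ],
)

```text
t: 63.32
tool_pos: [0.4539, 0.2571, 0.1337]
tool_rot: [2.191, 2.249, 0.007]
contact_force: [-0.5, 0.1, -0.1]
opening: 0.0402
grip_force: 0.0
```

Emit:
send_rows(
  rows=[
    [3.5,[-5.5,0,0],9],
    [3.5,[-5,0,0],9],
    [3.5,[-5,0,0],9],
    [3.5,[-3,0,0],9],
    [3.5,[0,0,0],9],
    [3.5,[0,0,0],9],
    [3.5,[0,0,0],9],
    [3.5,[0,0,0],9],
    [3.5,[0,0,0],9],
    [3.5,[0,0,0],9],
  ],
)

```text
t: 64.58
tool_pos: [0.4212, 0.0771, 0.1319]
tool_rot: [3.141, 0.035, 0.004]
contact_force: [0.3, 0.3, -0.2]
opening: 0.0354
grip_force: 0.0
```

```bash
python3 prof.py; python3 go.py .6315 .1985 .13
```

```text
0.18 13,7,7 13,7,6 13,7,7 13,7,7 12,7,7 12,6,6 12,7,6 12,7,6 11,6,5 11,6,5 11,6,5 10,5,4 8,3,2 7,3,1 19,21,22 15,16,17 15,16,17
0.2 13,7,6 13,7,6 13,7,6 13,7,6 13,7,6 12,7,6 12,7,6 12,7,6 12,7,6 11,6,5 11,6,6 11,6,6 11,6,6 10,5,4 10,5,4 8,3,2 16,16,17
0.225 15,16,18 14,16,17 17,18,18 17,18,18 18,19,20 16,16,18 14,16,18 14,16,18 15,16,17 7,12,22 8,14,22 18,19,21 21,22,22 21,22,22 20,21,21 21,22,23 21,22,23
0.25 3,8,16 3,6,13 3,6,13 2,7,14 0,5,11 2,5,11 2,5,10 1,4,10 2,8,17 2,8,17 5,11,19 23,23,24 23,23,24 17,17,18 14,14,15 14,14,15 14,15,15
0.28 4,10,18 3,8,17 4,9,17 4,9,17 2,6,12 3,5,10 1,4,9 0,3,8 5,13,22 5,13,22 14,17,21 22,22,22 22,22,22 20,21,21 21,22,23 21,22,23 22,22,23
0.3 6,13,23 6,13,23 6,14,23 3,8,15 3,8,15 2,4,10 1,4,9 1,4,9 5,13,22 12,15,21 12,15,21 22,22,23 20,21,21 21,21,22 22,22,23 22,23,24 22,23,24
0.315 10,11,14 10,11,14 5,8,14 2,5,11 2,5,11 1,5,10 1,3,8 1,3,8 5,13,23 13,15,19 19,20,22 23,24,24 17,18,18 17,18,18 14,14,15 14,15,16 14,15,16
0.335 15,16,18 14,16,19 14,16,19 17,17,18 20,20,20 20,20,20 19,19,19 20,21,21 20,21,21 19,20,20 19,19,20 19,19,20 18,19,20 19,19,20 19,19,20 17,18,18 16,17,18
tcp [0.4212 0.0771 0.1319] yaw 1.1 q1,q6 [0.01 1.56] delta tool cm [ 21.26 -11.74   0.24]Traceback (most recent call last):
  File "prof.py", line 8, in <module>
    for y in(.19,.22,.25,.28,.31,.33): k=abs(P[:,1]-y)<.004; print(y,'blue x',P[k,0].min().round(4),P[k,0].max().round(4))
                                                                              ~~~~~~~~~~^^
    return umr_minimum(a, axis, None, out, keepdims, initial, where)
ValueError: zero-size array to reduction operation minimum which has no identity
```

Seated cleanly. Now I'll reopen and close each clamp, starting with the right one.

Emit:
send_rows(
  rows=[
    [3.2,[4.25,-2.35,0],0],
    [3.2,[4.25,-2.35,0],0],
    [3.2,[4.25,-2.35,0],0],
    [3.2,[4.25,-2.35,0],0],
    [3.2,[4.2,-2.3,0],0],
    [3.2,[0,0,3.5],0],
    [3.2,[0,0,3],0],
    [3.2,[0,0,1.5],0],
    [3.2,[0,0,0.5],0],
    [3.2,[0,0,0],0],
  ],
)

```text
t: 65.88
tool_pos: [0.63, 0.1999, 0.0465]
tool_rot: [-3.141, -0.044, -0.002]
contact_force: [-0.8, -0.6, 0.6]
opening: 0.0322
grip_force: 0.0
```

Emit:
send_rows(
  rows=[
    [0,[0,0,0],0],
    [0,[0,0,0],0],
    [0,[0,0,0],0],
    [0,[0,0,0],0],
    [0,[0,0,0],0],
  ],
  newtons=40,
)

```text
t: 66.5
tool_pos: [0.6305, 0.1988, 0.0473]
tool_rot: [3.139, 0.044, 0.004]
contact_force: [-1.6, -5.3, 4.4]
opening: 0.0113
grip_force: 42.9
```

Emit:
send_rows(
  rows=[
    [0,[0,0.1,0],-5],
    [0,[0,0,0],-9],
    [0,[0,0,0],-9],
    [0,[0,0,0],-9],
    [0,[0,0,0],-9],
    [0,[0,0,0],-9],
    [0,[0,0,0],-9],
    [0,[0,0,0],-9],
    [0,[0,0,0],-9],
    [0,[0,0,0],-9],
  ],
)

```text
t: 67.75
tool_pos: [0.6319, 0.1971, 0.0473]
tool_rot: [2.259, 2.175, 0.004]
contact_force: [4.6, -6.5, -0.2]
opening: 0.0112
grip_force: 42.4
```

Emit:
send_rows(
  rows=[
    [0,[0,0,0],0],
    [0,[0,0,0],9],
    [0,[0,0,0],9],
    [0,[0,0,0],9],
    [0,[0,0,0],9],
    [0,[0,0,0],9],
    [0,[0,0,0],9],
    [0,[0,0,0],9],
    [0,[0,0,0],9],
  ],
)

```text
t: 68.88
tool_pos: [0.6305, 0.1984, 0.0473]
tool_rot: [3.113, 0.417, 0.004]
contact_force: [-0.9, -3.0, 3.8]
opening: 0.0111
grip_force: 42.9
```

Emit:
send_rows(
  rows=[
    [0,[0,0,0],7],
    [0,[0,0,0],5],
    [0,[0,0,0],3],
    [0,[0,0,0],2],
    [0,[0,0,0],0],
  ],
)

```text
t: 69.5
tool_pos: [0.6305, 0.1988, 0.0473]
tool_rot: [3.141, -0.035, 0.004]
contact_force: [-1.2, -3.2, 6.2]
opening: 0.0112
grip_force: 51.6
```

```bash
python3 go.py .6315 .1985 .13;  python3 -c "
from h import *
o=ctrl.get_obs(); print(o['contact_force'].round(1),o['wrist_torque'].round(2))"
```

```text
tcp [0.6305 0.1988 0.0473] yaw -1.28 q1,q6 [0.19 1.79] delta tool cm [ 0.12  0.03 -8.27]
[-1.2 -3.2  6.2] [-0.3   0.21  1.  ]
```

Emit:
send_rows(
  rows=[
    [0,[0,0,0],-2.7],
    [3,[0,0,0],0],
    [3,[0,0,0],0],
    [3,[0,0,-3],0],
    [3,[0,0,-3],0],
    [3,[0,-3.3,0],0],
    [3,[0,-3.3,0],0],
    [3,[0,0,3],0],
    [3,[0,0,3],0],
    [3,[0,0,0],0],
  ],
)

```text
t: 70.75
tool_pos: [0.6251, 0.2643, 0.0414]
tool_rot: [3.14, 0.034, -0.011]
contact_force: [0.3, -1.1, 0.3]
opening: 0.0302
grip_force: 0.0
```

Emit:
send_rows(
  rows=[
    [0,[0,0,0],0],
    [0,[0,0,0],0],
    [0,[0,0,0],0],
    [0,[0,0,0],0],
    [0,[0,0,0],0],
  ],
)

```text
t: 71.38
tool_pos: [0.6283, 0.2647, 0.0463]
tool_rot: [3.141, 0.035, 0.001]
contact_force: [-3.4, -3.4, 3.7]
opening: 0.0109
grip_force: 53.7
```

Emit:
send_rows(
  rows=[
    [0,[0,0,0],-5],
    [0,[0,0,0],-9],
    [0,[0,0,0],-9],
    [0,[0,0,0],-9],
    [0,[0,0,0],-9],
    [0,[0,0,0],-9],
    [0,[0,0,0],-9],
    [0,[0,0,0],-9],
    [0,[0,0,0],-9],
    [0,[0,0,0],-9],
  ],
)

```text
t: 72.62
tool_pos: [0.6299, 0.2629, 0.0464]
tool_rot: [2.266, 2.169, 0.001]
contact_force: [1.9, -7.9, 2.0]
opening: 0.0113
grip_force: 53.1
```

Emit:
send_rows(
  rows=[
    [0,[0,0,0],0],
    [0,[0,0,0],9],
    [0,[0,0,0],9],
    [0,[0,0,0],9],
    [0,[0,0,0],9],
    [0,[0,0,0],9],
    [0,[0,0,0],9],
    [0,[0,0,0],9],
    [0,[0,0,0],9],
  ],
)

```text
t: 73.75
tool_pos: [0.6283, 0.2643, 0.0463]
tool_rot: [3.114, 0.408, 0.001]
contact_force: [-4.2, -4.4, 4.0]
opening: 0.0114
grip_force: 53.7
```

Emit:
send_rows(
  rows=[
    [0,[0,0,0],7],
    [0,[0,0,0],5],
    [0,[0,0,0],3],
    [0,[0,0,0],2],
    [0,[0,0,0],0],
  ],
)

```text
t: 74.38
tool_pos: [0.6283, 0.2647, 0.0463]
tool_rot: [3.14, -0.043, 0.001]
contact_force: [-4.4, -3.2, 4.0]
opening: 0.0111
grip_force: 61.3
```

```bash
python3 go.py .628 .3305 .13;  python3 -c "
from h import *
o=ctrl.get_obs(); print(o['contact_force'].round(1),o['wrist_torque'].round(2))"
```

```text
tcp [0.6283 0.2647 0.0463] yaw -1.57 q1,q6 [0.29 1.89] delta tool cm [-0.2  -6.57 -8.37]
[-4.4 -3.2  4. ] [-0.59  0.64  1.1 ]
```

Emit:
send_rows(
  rows=[
    [0,[0,0,0],-2.9],
    [3,[0,0,0],0],
    [3,[0,0,0],0],
    [3,[0,0,-3],0],
    [3,[0,0,-3],0],
    [3,[0,-3.3,0],0],
    [3,[0,-3.3,0],0],
    [3,[0,0,3],0],
    [3,[0,0,2.9],0],
    [3,[0,0,0],0],
  ],
)

```text
t: 75.62
tool_pos: [0.6242, 0.3302, 0.0425]
tool_rot: [3.14, 0.031, -0.009]
contact_force: [-0.1, 0.3, -0.4]
opening: 0.0298
grip_force: 0.0
```

Emit:
send_rows(
  rows=[
    [0,[0,0,0],0],
    [0,[0,0,0],0],
    [0,[0,0,0],0],
    [0,[0,0,0],0],
    [0,[0,0,0],0],
  ],
)

```text
t: 76.25
tool_pos: [0.6272, 0.3308, 0.0474]
tool_rot: [3.141, 0.032, 0.002]
contact_force: [-1.1, -3.9, 2.5]
opening: 0.0117
grip_force: 43.8
```

Emit:
send_rows(
  rows=[
    [0,[0,0,0],-5],
    [0,[0,0,0],-9],
    [0,[0,0,0],-9],
    [0,[0,0,0],-9],
    [0,[0,0,0],-9],
    [0,[0,0,0],-9],
    [0,[0,0,0],-9],
    [0,[0,0,0],-9],
    [0,[0,0,0],-9],
    [0,[0,0,0],-9],
  ],
)

```text
t: 77.5
tool_pos: [0.6278, 0.33, 0.0474]
tool_rot: [2.269, 2.169, 0.001]
contact_force: [1.6, -4.8, 1.5]
opening: 0.011
grip_force: 43.7
```

Emit:
send_rows(
  rows=[
    [0,[0,0,0],0],
    [0,[0,0,0],9],
    [0,[0,0,0],9],
    [0,[0,0,0],9],
    [0,[0,0,0],9],
    [0,[0,0,0],9],
    [0,[0,0,0],9],
    [0,[0,0,0],9],
    [0,[0,0,0],9],
  ],
)

```text
t: 78.62
tool_pos: [0.6272, 0.3306, 0.0474]
tool_rot: [3.115, 0.406, 0.002]
contact_force: [-1.9, -2.3, 3.7]
opening: 0.0112
grip_force: 43.8
```

Emit:
send_rows(
  rows=[
    [0,[0,0,0],7],
    [0,[0,0,0],5],
    [0,[0,0,0],3],
    [0,[0,0,0],2],
    [0,[0,0,0],0],
  ],
)

```text
t: 79.25
tool_pos: [0.6273, 0.3308, 0.0475]
tool_rot: [3.141, -0.047, 0.003]
contact_force: [-0.3, -4.3, 5.4]
opening: 0.0108
grip_force: 55.3
```

```bash
python3 go.py .628 .3305 .13;  python3 -c "
from h import *
o=ctrl.get_obs(); print(o['contact_force'].round(1),o['wrist_torque'].round(2))"
```

```text
tcp [0.6273 0.3308 0.0475] yaw -1.72 q1,q6 [0.38 1.98] delta tool cm [ 0.09  0.03 -8.25]
[-0.3 -4.3  5.4] [-0.64  0.03  1.12]
```

All three clamps are back at their end stops, each with about 1.1 N m. I'll withdraw and check the seating numerically.

Emit:
send_rows(
  rows=[
    [0,[0,0,0],-2.9],
    [3,[0,0,0],0],
    [3,[0,0,0],0],
    [3,[0,0,0],0],
    [3,[0,0,-2],0],
    [3,[0,0,-4],0],
    [3,[0,0,-5],0],
    [3,[0,0,-5],0],
    [3,[0,5,0],0],
    [3,[0,5,0],0],
  ],
)

```text
t: 80.5
tool_pos: [0.6292, 0.2306, 0.2098]
tool_rot: [-3.14, -0.031, -0.007]
contact_force: [1.3, -0.2, 0.3]
opening: 0.03
grip_force: 0.0
```

Emit:
send_rows(
  rows=[
    [3,[-1,5.5,0],0],
    [3,[-1,5.5,0],0],
    [3,[-1,5.5,0],0],
    [3,[-1,5.5,0],0],
    [3,[-1,5.5,0],0],
    [3,[-1,5.5,0],0],
    [3,[0,5.5,0],0],
    [3,[0,0,0],0],
    [3,[0,0,0],0],
  ],
)

```text
t: 81.62
tool_pos: [0.5759, -0.1551, 0.2074]
tool_rot: [-3.141, -0.028, -0.002]
contact_force: [-0.2, -0.0, 1.2]
opening: 0.03
grip_force: 0.0
```

```bash
python3 prof.py
python3 - <<'E'
from h import *
t=load('top'); C=cloud(t); hsv=cv2.cvtColor(t['frame'],cv2.COLOR_RGB2HSV)
m=cv2.inRange(hsv,(105,120,30),(125,255,255)); n,l,s,q=cv2.connectedComponentsWithStats(m)
i=1+np.argmax(s[1:,4]); ys,xs=np.nonzero(l==i); print('tray',cv2.minAreaRect(onplane(t,xs,ys,.03)[:,:2].astype(np.float32)*1000))
m=((C[...,2]>.055)&(C[...,2]<.085)&(C[...,0]>.50)&(C[...,0]<.60)&(C[...,1]>.15)&(C[...,1]<.37)).astype(np.uint8); n,l,s,c=cv2.connectedComponentsWithStats(m)
for i in range(1,n):
    if s[i,4]>40: p=C[l==i]; print('pot',s[i],((np.percentile(p,3,axis=0)+np.percentile(p,97,axis=0))/2).round(4))
r=cv2.inRange(hsv,(170,120,60),(180,255,255))|cv2.inRange(hsv,(0,150,60),(6,255,255)); r[:185]=0; r[225:]=0; r[:,:205]=0; r[:,285:]=0
n,l,s,q=cv2.connectedComponentsWithStats(r)
for i in range(1,n):
    if s[i,4]>30: ys,xs=np.nonzero(l==i); print('knob',s[i],cv2.minAreaRect(onplane(t,xs,ys,.069)[:,:2].astype(np.float32)*1000))
E
```

```text
0.18 2,8,15 4,10,19 3,8,16 3,8,16 4,9,17 3,7,14 2,6,12 3,10,19 2,8,16 2,8,18 2,8,18 8,14,21 23,24,24 22,23,23 20,21,22 15,16,16 15,16,16
0.2 17,19,21 17,19,21 18,19,21 19,20,21 15,17,19 10,12,15 17,17,18 20,20,20 20,20,20 19,20,20 19,20,20 19,20,20 19,19,20 19,19,20 19,19,20 19,19,20 19,19,20
0.225 15,16,17 14,16,18 17,18,19 17,18,19 18,19,20 16,17,18 15,16,18 15,16,18 15,16,17 7,13,22 8,14,23 18,19,21 22,22,23 22,22,23 20,21,22 21,22,23 21,22,23
0.25 3,8,16 2,6,13 2,6,13 3,7,14 3,6,12 2,5,11 2,5,11 2,5,10 2,9,18 2,9,18 7,12,20 23,24,24 23,24,24 17,18,18 14,15,15 14,15,15 14,14,16
0.28 4,10,19 3,9,17 4,9,18 4,9,18 2,6,13 1,5,10 3,5,10 1,4,9 4,13,23 4,13,23 15,17,21 22,22,23 22,22,23 20,21,22 22,22,23 22,22,23 22,23,23
0.3 5,13,23 5,13,23 6,14,23 3,8,16 3,8,16 1,4,10 1,4,9 1,4,9 5,13,22 12,15,21 12,15,21 22,22,23 21,21,22 21,22,22 22,23,24 23,23,24 23,23,24
0.315 11,12,15 11,12,15 7,9,14 2,5,11 2,5,11 2,5,11 1,4,8 1,4,8 5,13,23 13,15,20 19,20,23 24,24,24 17,18,18 17,18,18 14,15,15 15,15,16 15,15,16
0.335 15,17,19 15,16,19 15,16,19 18,18,18 20,21,21 20,21,21 19,19,20 21,21,21 21,21,21 
[... 160 characters left out ...]
 0.5173 0.5978
0.31 blue x 0.5172 0.596
0.33 blue x 0.5168 0.5335
blue y 0.16862626203347575 0.35109140911665354
tray ((558.3701171875, 260.2176818847656), (80.76360321044922, 182.6913604736328), 1.6486090421676636)
pot [206 216  16  16 186] [0.5593 0.3224 0.0666]
pot [250 223  15  15 185] [0.5635 0.2071 0.0669]
knob [216 193   6  15  73] ((625.0390014648438, 324.9980163574219), (39.94224166870117, 13.0055570602417), 14.532671928405762)
knob [240 197   7  14  71] ((627.6287231445312, 260.02618408203125), (37.15342712402344, 15.597244262695312), 13.701388359069824)
knob [265 201   6  14  66] ((628.9085083007812, 194.94509887695312), (36.81528091430664, 12.999218940734863), 12.898183822631836)
```

The tray stayed seated at yaw 1.6° with no gap at the stop. Both pots are upright, and the knob wings read the same as before. Handing in.

```bash
python3 -c "
from station import ctrl
print(ctrl.finish_job())"
```

```text
the job is handed in; nothing more can be done
None
```

Job handed in: both pots found (there was no third) stand upright in the blue tray, the tray is square on the dock's back stop, and all three clamps are at their end stops; the first clamping had pulled the tray about 5 mm off the stop, so I pushed it back with the clamps still closed, then part-opened each (about 85°) and closed it again.

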